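# Hang the turquoise service bin on the slat rail

## Task

Hang the empty turquoise bin in the groove of the white slat rail with the blue top, near the middle of the rail: tip the bin's front up, slip the upturned steel lip on its back into the groove and up behind the front strip, then rotate the bin down until it hangs level and seated, and let go. Leave the grey bin standing where it is.

Things in the scene. Friction and masses are not known exactly. Their poses are not given: they have to be found in the camera images.
- bin_handle (a point): Grip point of the turquoise open bin (180 g), 100 x 80 x 50 mm, on the table. Axes: z up, y across, x from its hook side to its front. A turquoise handle fin along x, 10 mm thick (y), 40 long, rises 48 mm above the rim; this point is midway along it, 18 mm below its top, 80 above the bin's underside, 65 ahead of the bin's back face. Fingers fit above the rim on both sides.
- bin_lip (a point): Top middle of the bin's steel hook (bin's axes), 78 mm behind (-x) and 14 above bin_handle. At the back face a level tongue, 40 mm wide (y), 6 thick, its underside 36 mm below bin_handle, runs 16 mm out to -x; at its end a 6 mm thick lip turns straight up, top 50 mm above the tongue's underside: too tall for the groove's mouth unless the bin's front is tipped up about 35 degrees.
- groove (a point): Middle of the front edge of the groove's floor in the fixed white rail with blue ends and top (240 mm long, 60 deep, 164 tall), 100 mm above the table. x out of the face, away from the robot, y along, z up. Mouth z 0 to 40 mm; aluminium strip z 40 to 60, 5 thick; groove behind it up to z 60, back to x -55. Hung: bin's axes agree (front may sag 3 deg), tongue on the floor, bin_handle 65 out, 36 up.
- greybin_handle (a point): Grip point of a second bin of the same shape, in grey, a bystander standing on the table (same place on it and same axes as bin_handle). Leave it alone.
There are look-alikes about, which are no part of the job. What is shaped like the part that bears bin_handle but orange is not meant.

How it is judged:
By the outcome, as a careful person would: the job done as asked, in the order asked, and still so for the second after the job is handed in, with the robot touching nothing.
It also fails if it takes over 48 s, if anything falls off the work surface, if the arm or the gripper's body presses on something with over 40 N, if the wrist force passes 120 N, or if a joint passes its speed limit or range.

## Robot

A 6-joint arm with a two-finger parallel gripper is mounted at the origin on the work surface. World frame = base frame: x ahead of the robot, y to its left, z up, the work surface at z = 0. Lengths are in mm, angles in rad, forces in N, time in s.
With the tool pointing down it reaches from about 400 to 925 mm from the base axis. Payload 3.4 kg.
Tool frame: the origin (TCP) lies between the finger pads; the fingertips stand 11 mm ahead of it and the grasp point (between the pads) lies 8 mm behind it (ctrl.tip_reach is the distance from the TCP to the fingertips, in mm); z points along the fingers, y is the direction in which the jaws open and shut (so a half turn about z gives the same grasp; the last joint's range is limited). The gripper opens to 85 mm and grips with 20 to 120 N. Pads are 22 mm wide; open, the fingers measure 114 mm over their backs; the gripper's body (76 mm by 85 mm) begins 54 mm behind the grasp point. The pads swing forward as they close: fully open they stand 13 mm farther back than shut.
Start: joints at [1.192, 0.307, 1.506, -0, 1.328, -0.073], TCP at [172.582, 548.495, 221.605] pointing down, gripper open.
Joint ranges: [-3.12, 3.12], [-1.05, 2.28], [0.14, 2.33], [-1.42, 4.57], [0.1, 2.73], [-2.68, 2.68]. Speed limits (rad/s): [2.57, 2.57, 3.14, 3.14, 3.14, 3.14].

## Interface

Orientations are given as a rotation vector (axis times angle).
In Python, from plant import sensors, imaging, ticket, nets, ctrl gives the robot as it stands.
- The arm moves only by the tool drive_tool, never from a script. Its argument "rows" is one flat list of numbers, 4 for each row, row after row: the shift along the tool's x, y, z in m, then the turn about the tool's z in rad. A call has 1 to 10 rows; each row is the pose to reach, as a shift and turn from the pose commanded when the call began, along the tool's axes at that moment; what a row does not reach only later rows make up. A row lasts 1/8 s, in which the tool goes at most 62.5 mm and 10.7 degrees, less where a joint would pass 70% of its speed; a pose out of reach is approached as far as the arm can. A call with a gripper value outside its range is refused whole. "jaw" is the gripper command: -1 is fully open, 1 is shut, values between are in proportion, set as the call begins (left out, the last holds). The fingers move at their own pace and stop on an object; "newtons" is the grip in N (left out, the last holds). Time passes only in rows, so rows that repeat a pose let the fingers close. It gives the time, the measured TCP pose, the force and the opening at its end, in the units of the state.
- sensors.get_state(): the state, without advancing time (a new reading comes with each control period).
- imaging.get_image(name): name is "scene" or "side" or "wrist"; returns the picture (400x640x3 uint8, blue, green, red); there is no depth.
- imaging.get_calibration(name): a dict with "fx", "fy", "cx", "cy" (pixels), "xyz" and "rotation" of the camera in the world. Camera axes: x right, y down, z forward; pixel columns grow to the right and rows downward; lengths in mm; the calibration is good to about 2 mm. The wrist camera is an equidistant fisheye: a pixel r from the principal point sees the ray r / f radians off the axis. A picture is of the moment at which its call begins: read the wrist's pose just before it. get_calibration takes no time and is no camera call; for the wrist camera it gives the pose at the moment of the call.
- ticket.job_done(): hands the job in, once; it reports no verdict.
Trained networks look in the newest picture that a camera, given by its name, has taken for a name from the list of things; names that differ only in an ending like _2 or _b are one class to them, and where a whole thing is asked for, a point or a joint stands for the part that bears it (a point fixed in the world has none). Each returns a list of dicts, best first, with "score" (0 to 1); they miss things now and then, are a little off and sometimes report something else, mostly with a low value. They report only what shows in the picture. A call takes as long as a camera call. They do not tell look-alikes from the thing itself.
- nets.boxes_of(camera, name): "extent" ([left, top, right, bottom] in pixels, round what is visible of it).
- nets.outline_of(camera, name): "region" (400x640 bool, what is visible of it) and "extent" ([left, top, right, bottom] in pixels, round what is visible of it).
The state is a dict: "t": time; "joint_positions": joint angles; "joint_vel": joint speeds; "joint_torque": joint torques, N m; "position": TCP position; "eef_rot": TCP orientation; "wrist_force": force on the tool from outside, world axes, zero at the start; "moment": the same for the moment, N m; "opening": finger opening in mm.
Only numpy, scipy, OpenCV 4.12 (cv2) and the standard library are available. Lean on these libraries where they do the work, as an engineer would, in place of code of your own. Each camera call takes 0.05 s, during which the arm holds its last target. There are 200 camera calls.

## Working session

There is one attempt and no reset: what is moved stays moved. The work goes in short steps, Python scripts to look and compute and a tool call to move; the robot and the scene stay as the last step left them, time stands still between calls to the robot, and variables do not carry over. Pictures are saved under pics/ and viewed, about 8 in all and at most 12, crops included, and the job is handed in when it is done.

Besides the shell and the picture viewer there is one more tool, called after "Request:" as a command line: name --argument value ..., lists and objects as JSON in quotes. drive_tool: Moves the arm, as the interface text tells. Its arguments: {"type":"object","properties":{"rows":{"type":"array","items":{"type":"number"}},"jaw":{"type":"number"},"newtons":{"type":"number"}},"required":["rows"]}

```bash
mkdir -p pics; ls
cat > h.py <<'E'
import numpy as np, cv2
from plant import sensors, imaging, ticket, nets, ctrl
def cal(n): return imaging.get_calibration(n)
E
python3 - <<'E'
from h import *
for n in ("scene","side"):
    im=imaging.get_image(n); cv2.imwrite(f"pics/{n}0.png",im)
    c=cal(n); print(n,{k:np.round(np.array(v),3).tolist() for k,v in c.items()})
    for t in ("bin_handle","groove","bin_lip"):
        try: print(t,[(r['score'],np.round(r['extent']).tolist()) for r in nets.boxes_of(n,t)])
        except Exception as e: print(t,e)
a,b=[cv2.imread(f"pics/{n}0.png") for n in("scene","side")]
cv2.imwrite("pics/both.png",cv2.resize(np.vstack([a,b]),(480*1,600)))
s=sensors.get_state(); print(s)
E
```

```text
pics
scene {'fx': 405.313, 'fy': 405.313, 'cx': 312.06, 'cy': 201.787, 'xyz': [817.28, -357.066, 621.544], 'rotation': [-2.235, -0.612, 0.245]}
bin_handle [(0.87, [317.0, 136.0, 372.0, 189.0]), (0.67, [359.0, 110.0, 409.0, 164.0])]
groove [(0.91, [122.0, 245.0, 309.0, 400.0])]
bin_lip [(0.85, [320.0, 136.0, 369.0, 193.0]), (0.58, [356.0, 109.0, 408.0, 165.0])]
side {'fx': 367.471, 'fy': 367.471, 'cx': 325.455, 'cy': 199.698, 'xyz': [220.736, -529.82, 572.658], 'rotation': [-2.088, 0.485, -0.237]}
bin_handle [(0.91, [258.0, 146.0, 300.0, 178.0]), (0.74, [261.0, 166.0, 308.0, 206.0])]
groove [(0.58, [378.0, 203.0, 476.0, 367.0])]
bin_lip [(0.61, [257.0, 148.0, 298.0, 181.0]), (0.56, [263.0, 165.0, 308.0, 204.0])]
{'t': 0.4, 'joint_positions': array([ 1.19249226e+00,  3.06952806e-01,  1.50655170e+00, -8.88337818e-06,
        1.32840588e+00, -7.35106696e-02]), 'joint_vel': array([-3.41739132e-05, -1.14365942e-03, -6.24468206e-04,  1.72523458e-04,
       -4.96460733e-04,  1.61357340e-03]), 'joint_torque': array([ 5.71104083e-04, -4.56960690e+01, -2.51917630e+01, -1.91620061e-04,
        5.07931545e-03,  2.94207632e-05]), 'position': array([172.55743748, 548.41146891, 221.45992037]), 'eef_rot': array([-4.76904435e-01, -3.10512028e+00,  4.89435806e-04]), 'wrist_force': array([0.20727325, 0.04139041, 0.90107075]), 'moment': array([-0.0059185 ,  0.00927492,  0.0283243 ]), 'opening': 85.69754652960775}
```

View pics/scene0.png

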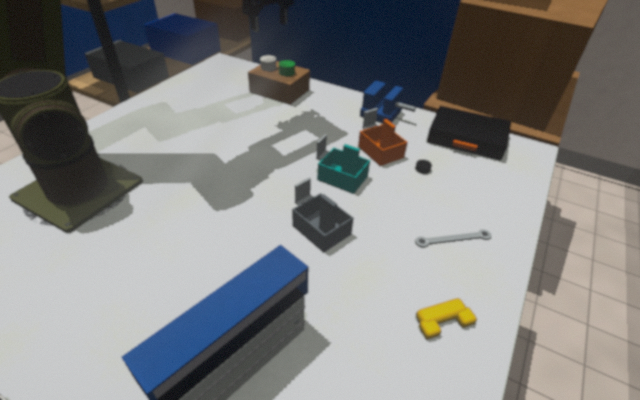

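View pics/side0.png

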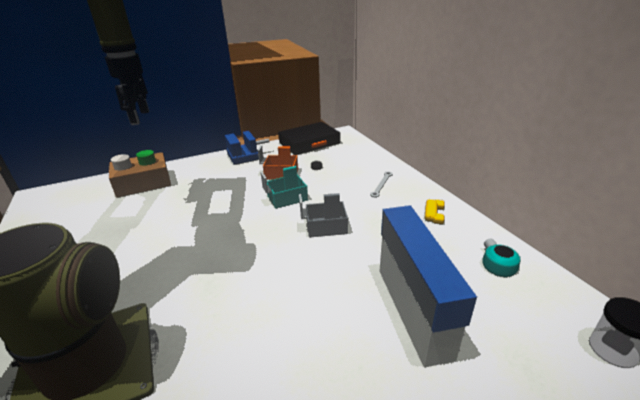

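Scene view: the turquoise bin is at (343,168), with the grey bin (322,220) and the orange look-alike (383,143) next to it. The rail is at (220,325), its groove facing right and down. In the side view the turquoise bin is at (287,187), grey at (325,215), orange at (282,163), and the rail at (425,270). The teal tape-like thing at (500,258) is another lookalike in colour only. I choose the turquoise bin between grey and orange. Next I'll fit models to the masks.

```bash
cat >> h.py <<'E'
from scipy.optimize import minimize, differential_evolution
def box(x0,x1,y0,y1,z0,z1): return np.array([[x,y,z] for x in(x0,x1) for y in(y0,y1) for z in(z0,z1)],float)
# origin: bin: handle point ; rail: groove point
BIN=[box(-65,35,-40,40,-80,-30),box(-20,20,-5,5,-30,18),box(-81,-65,-20,20,-36,-30),box(-81,-75,-20,20,-36,14)]
RAIL=[box(-60,0,-120,120,-100,64)]
def proj(c,P):
    R=cv2.Rodrigues(np.array(c['rotation'],float))[0]if np.size(c['rotation'])==3 else np.array(c['rotation'])
    q=(P-np.array(c['xyz']))@R
    return np.c_[c['fx']*q[:,0]/q[:,2]+c['cx'],c['fy']*q[:,1]/q[:,2]+c['cy']]
def place(P,x,y,z,a):
    return P@np.array([[np.cos(a),np.sin(a),0],[-np.sin(a),np.cos(a),0],[0,0,1]])+[x,y,z]
def render(c,boxes,pose,S=2):
    m=np.zeros((400*S,640*S),np.uint8)
    for b in boxes:
        h=cv2.convexHull(((proj(c,place(b,*pose))+.5)*S*16).astype(np.int32))
        cv2.fillConvexPoly(m,h,1,shift=4)
    return cv2.resize(m.astype(np.float32),(640,400),interpolation=cv2.INTER_AREA)
def fit(obs,boxes,z,bounds):
    def f(p):
        s=0
        for c,m in obs:
            r=render(c,boxes,(p[0],p[1],z,p[2])); s+=1-np.minimum(r,m).sum()/np.maximum(r,m).sum()
        return s
    d=differential_evolution(f,bounds,maxiter=40,popsize=12,seed=1,polish=False)
    d=minimize(f,d.x,method='Nelder-Mead',options=dict(initial_simplex=d.x+np.array([[0,0,0],[4,0,0],[0,4,0],[0,0,.04]])))
    return d.x,d.fun
def ground(c,uv,z):
    R=cv2.Rodrigues(np.array(c['rotation'],float))[0]
    d=R@np.array([(uv[0]-c['cx'])/c['fx'],(uv[1]-c['cy'])/c['fy'],1]); o=np.array(c['xyz']); return o+d*(z-o[2])/d[2]
E
python3 - <<'E'
from h import *
C={n:cal(n) for n in("scene","side")}
O={}
for n in C:
    imaging.get_image(n)
    for t in("bin_handle","greybin_handle","groove"):
        O[n,t]=nets.outline_of(n,t); print(n,t,[(round(r['score'],2),r['extent'],int(r['region'].sum())) for r in O[n,t]])
import pickle; pickle.dump(O,open('O.pkl','wb'))
def pick(n,t,uv): return min(O[n,t],key=lambda r:np.hypot((r['extent'][0]+r['extent'][2])/2-uv[0],(r['extent'][1]+r['extent'][3])/2-uv[1]))['region'].astype(np.float32)
for t,u,v,bx,z in(("bin_handle",(343,165),(286,186),BIN,80),("greybin_handle",(322,215),(325,213),BIN,80),("groove",(218,325),(426,283),RAIL,100)):
    g=ground(C["scene"],u,z*.6); obs=[(C["scene"],pick("scene",t,u)),(C["side"],pick("side",t,v))]
    best=min((fit(obs,bx,z,[(g[0]-120,g[0]+120),(g[1]-120,g[1]+120),(a-.8,a+.8)]) for a in((0,1.57,3.14,-1.57)if bx is BIN else(0,))),key=lambda r:r[1])
    print(t,best)
    p=best[0]
    for (c,m),n in zip(obs,C):
        im=cv2.imread(f"pics/{n}0.png"); r=render(c,bx,(p[0],p[1],z,p[2]))
        print(' each',[ (np.round(fit([o],bx,z,[(p[0]-15,p[0]+15),(p[1]-15,p[1]+15),(p[2]-.2,p[2]+.2)])[0],3)) for o in [(c,m)]], (p and 0) if False else '')
E
```

```text
scene bin_handle [(0.82, [316.8, 132.1, 371.4, 192.9], 2070), (0.56, [357.1, 111.2, 409.0, 165.3], 1718)]
scene greybin_handle [(0.65, [291.9, 174.8, 353.0, 251.6], 2591), (0.57, [315.3, 138.5, 369.0, 193.0], 2055)]
scene groove [(0.9, [123.0, 245.9, 307.7, 400.0], 16172)]
side bin_handle [(0.84, [257.0, 146.2, 297.1, 177.7], 843), (0.75, [261.2, 164.8, 310.7, 207.7], 1283)]
side greybin_handle [(0.87, [299.3, 196.1, 345.6, 240.1], 1631)]
side groove [(0.87, [379.0, 205.5, 477.4, 368.4], 9592)]
bin_handle (array([ 5.17073511e+02,  3.60187422e+02, -1.34457214e-03]), np.float64(0.10394817590713501))
 each [array([ 5.16157e+02,  3.61027e+02, -7.00000e-03])] 
 each [array([ 5.17857e+02,  3.57797e+02, -1.00000e-02])] 
greybin_handle (array([ 5.58605084e+02,  1.74106144e+02, -3.26593559e-01]), np.float64(0.12154799699783325))
 each [array([ 5.57178e+02,  1.75183e+02, -3.75000e-01])] 
 each [array([ 5.58524e+02,  1.72610e+02, -3.48000e-01])] 
groove (array([ 6.04217879e+02, -1.57225507e+02, -2.44406978e-01]), np.float64(0.07707339525222778))
 each [array([ 6.02709e+02, -1.61252e+02, -2.47000e-01])] 
 each [array([ 6.05099e+02, -1.56947e+02, -2.50000e-01])]
```

```bash
cat >> h.py <<'E'
BINP=(517.1,360.2,80,0.0); GRO=(604.2,-157.2,100,-0.2445)
def tool(target,yaw):
    """shift in tool axes (m) and turn to bring TCP to target with tool y along heading yaw+90deg (mod 180)"""
    s=sensors.get_state(); R=cv2.Rodrigues(np.array(s['eef_rot']))[0]
    h=np.arctan2(R[1,1],R[0,1]); d=(yaw+np.pi/2-h+np.pi/2)%np.pi-np.pi/2
    print('t',round(s['t'],2),'pos',np.round(s['position'],1),'F',np.round(s['wrist_force'],1),'open',round(s['opening'],1))
    print('shift',np.round(R.T@(np.array(target)-s['position'])/1000,4),'turn',round(-d,3))
E
cat > plan.py <<'E'
from h import *
import heapq
def edge(P,n=1.0):
    P=np.array(P,float);o=[]
    for a,b in zip(P,np.roll(P,-1,0)):
        k=int(np.hypot(*(b-a))/n)+1;o.append(a+(b-a)*np.arange(k)[:,None]/k)
    return np.vstack(o)
H=np.array([(-65,-80),(35,-80),(35,-30),(-65,-30),(-75,-30),(-75,14),(-81,14),(-81,-36),(-65,-36)])
S=edge(H)
RECT=[(-60,0,-100,0),(-60,-55,0,64),(-5,0,40,64),(-60,0,60,64)]
def clear(x,z,t):
    c,s=np.cos(t),np.sin(t);P=np.c_[S[:,0]*c-S[:,1]*s+x,S[:,0]*s+S[:,1]*c+z]
    m=99
    for a,b,d,e in RECT:
        q=np.maximum(np.maximum(a-P[:,0],P[:,0]-b),np.maximum(d-P[:,1],P[:,1]-e))
        dx=np.maximum(np.maximum(a-P[:,0],P[:,0]-b),0);dz=np.maximum(np.maximum(d-P[:,1],P[:,1]-e),0)
        m=min(m,(np.hypot(dx,dz)+np.minimum(q,0)).min())
    return m
if __name__=="__main__":
    T=np.arange(0,49,2);X=np.arange(20,112,1.);Z=np.arange(20,112,1.)
    G=np.array([[[clear(x,z,np.radians(t)) for z in Z] for x in X] for t in T]); np.save('G.npy',G)
    g=(0,int(65-20),int(37-20)); print('goal clr',G[g])
    for start in range(30,49,4):
        k0=int(start/2); st=None
        # dijkstra from goal
        D={g:0};pq=[(0,g)];pr={}
        while pq:
            d,n=heapq.heappop(pq)
            if d>D[n]: continue
            if n[0]==k0 and X[n[1]]>=105: st=n;break
            for dk in(0,1):
              for i in(-1,0,1):
                for j in(-1,0,1):
                    for f in((1,2,3) if dk else (1,)):
                        m=(n[0]+dk,n[1]+i*f,n[2]+j*f)
                        if m[0]>k0 or not(0<=m[1]<len(X) and 0<=m[2]<len(Z)): continue
                        c=G[m]
                        if c<0.3: continue
                        w=d+(.3+abs(i)+abs(j)+dk)*(1+12/max(c,.3)**1.5)
                        if w<D.get(m,1e9): D[m]=w;pr[m]=n;heapq.heappush(pq,(w,m))
        if st is None: print(start,'none');continue
        out=[];n=st
        while True:
            out.append((T[n[0]],X[n[1]],Z[n[2]],round(G[n],1)))
            if n==g:break
            n=pr[n]
        print(start,'minclr before last',min(o[3] for o in out[:-6]),[tuple(map(float,o)) for o in out[::3]])
E
python3 plan.py
python3 - <<'E'
from h import *
im=cv2.imread('pics/scene0.png'); c=cal('scene')
for b in BIN:
    for q in cv2.convexHull(proj(c,place(b,*BINP)).astype(np.float32)): im[int(q[0][1]+.5),int(q[0][0]+.5)]=(0,0,255)
for p in [b for b in RAIL]+[box(-5,0,-120,120,40,60),box(-55,0,-1,1,0,40)]:
    for q in proj(c,place(p,*GRO)):
        u,v=int(q[0]+.5),int(q[1]+.5)
        if 0<=u<640 and 0<=v<400: im[v,u]=(0,0,255)
cr=np.hstack([cv2.resize(im[120:200,300:420],(600,400)),]); r=cv2.resize(im[230:400,110:320],(495,400))
cv2.imwrite('pics/crop1.png',cv2.resize(np.hstack([cr,r]),(800,292)))
tool((517,360,150),0)
E
```

```text
goal clr 0.0
30 minclr before last 2.1 [(30.0, 105.0, 56.0, 30.5), (30.0, 102.0, 56.0, 27.8), (30.0, 99.0, 56.0, 25.1), (30.0, 96.0, 56.0, 22.6), (30.0, 93.0, 56.0, 20.1), (30.0, 90.0, 56.0, 17.8), (30.0, 87.0, 56.0, 15.8), (30.0, 84.0, 56.0, 14.1), (30.0, 81.0, 56.0, 12.6), (30.0, 78.0, 56.0, 11.1), (30.0, 75.0, 56.0, 9.9), (26.0, 68.0, 56.0, 4.3), (20.0, 62.0, 64.0, 2.5), (14.0, 62.0, 60.0, 4.6), (8.0, 65.0, 51.0, 4.1), (4.0, 65.0, 44.0, 2.4), (0.0, 65.0, 37.0, 0.0)]
34 minclr before last 2.1 [(34.0, 105.0, 56.0, 34.8), (34.0, 102.0, 56.0, 32.3), (34.0, 99.0, 56.0, 29.8), (34.0, 96.0, 56.0, 27.5), (34.0, 93.0, 56.0, 25.2), (34.0, 90.0, 56.0, 23.2), (34.0, 87.0, 56.0, 21.4), (34.0, 84.0, 56.0, 19.7), (34.0, 81.0, 56.0, 17.5), (30.0, 74.0, 56.0, 9.6), (24.0, 65.0, 59.0, 2.4), (18.0, 62.0, 64.0, 3.9), (12.0, 62.0, 57.0, 4.9), (6.0, 65.0, 48.0, 3.7), (2.0, 65.0, 41.0, 1.4)]
38 minclr before last 2.1 [(38.0, 105.0, 56.0, 36.8), (38.0, 102.0, 56.0, 34.2), (38.0, 99.0, 56.0, 31.6), (38.0, 96.0, 56.0, 29.1), (38.0, 93.0, 56.0, 26.8), (38.0, 90.0, 56.0, 24.4), (38.0, 87.0, 56.0, 22.0), (34.
[... 237 characters left out ...]
 56.0, 34.7), (42.0, 99.0, 56.0, 31.9), (42.0, 96.0, 56.0, 29.1), (42.0, 93.0, 56.0, 26.4), (38.0, 86.0, 56.0, 21.2), (32.0, 77.0, 56.0, 13.3), (26.0, 68.0, 56.0, 4.3), (20.0, 62.0, 64.0, 2.5), (14.0, 62.0, 60.0, 4.6), (8.0, 65.0, 51.0, 4.1), (4.0, 65.0, 44.0, 2.4), (0.0, 65.0, 37.0, 0.0)]
46 minclr before last 2.1 [(46.0, 105.0, 56.0, 39.4), (46.0, 102.0, 56.0, 36.4), (46.0, 99.0, 56.0, 33.5), (42.0, 92.0, 56.0, 25.5), (36.0, 83.0, 56.0, 19.1), (30.0, 74.0, 56.0, 9.6), (24.0, 65.0, 59.0, 2.4), (18.0, 62.0, 64.0, 3.9), (12.0, 62.0, 57.0, 4.9), (6.0, 65.0, 48.0, 3.7), (2.0, 65.0, 41.0, 1.4)]
t 0.8 pos [172.6 548.5 221.6] F [-0.6  0.3  0.4] open 85.5
shift [-0.3851 -0.0765  0.0716] turn -0.305
```

View pics/crop1.png

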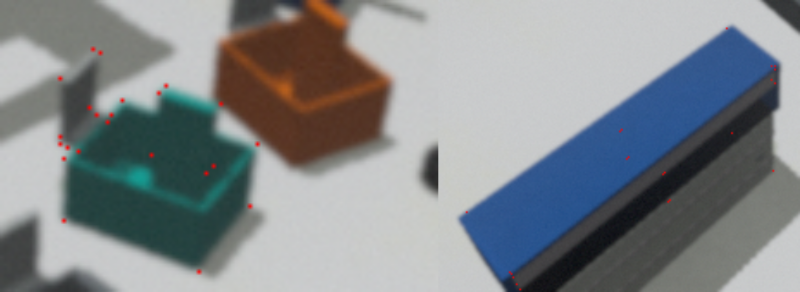

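The crop confirms the turquoise bin (model dots line up on it) and the rail with its groove. Starting the reach.

Request:
drive_tool --rows '[-0.385, -0.0765, 0.0715, -0.305, -0.385, -0.0765, 0.0715, -0.305, -0.385, -0.0765, 0.0715, -0.305, -0.385, -0.0765, 0.0715, -0.305, -0.385, -0.0765, 0.0715, -0.305, -0.385, -0.0765, 0.0715, -0.305, -0.385, -0.0765, 0.0715, -0.305, -0.385, -0.0765, 0.0715, -0.305, -0.385, -0.0765, 0.0715, -0.305]' --jaw 0

```text
t: 1.92
position: [516.1, 360.2, 150.1]
eef_rot: [0.0, -3.141, -0.0]
wrist_force: [-0.5, 0.1, -0.9]
opening: 42.8
```

Run:
```python
from h import *
c=cal('wrist'); im=imaging.get_image('wrist')
R=cv2.Rodrigues(np.array(c['rotation'],float))[0]
print(c)
def wp(P):
    q=(P-np.array(c['xyz']))@R; th=np.arctan2(np.hypot(q[:,0],q[:,1]),q[:,2]); ph=np.arctan2(q[:,1],q[:,0])
    return np.c_[c['cx']+c['fx']*th*np.cos(ph),c['cy']+c['fy']*th*np.sin(ph)]
for i,b in enumerate(BIN):
    for q in wp(place(b,*BINP)): cv2.circle(im,tuple(int(v+.5) for v in q),2,(0,0,255),-1)
cv2.imwrite('pics/wrist1.png',im)
tool((517,360,72),0)
```

```text
{'fx': 309.70691628693146, 'fy': 309.70691628693146, 'cx': 324.09705218876263, 'cy': 192.856186081953, 'xyz': array([447.8105292 , 359.79804809, 301.19821763]), 'rotation': array([2.07272132, 2.07148861, 0.28872661])}
t 1.98 pos [515.8 360.6 150.3] F [ 0.5 -0.2 -0.2] open 42.8
shift [-0.0013 -0.0006  0.0783] turn 0.001
```

View pics/wrist1.png

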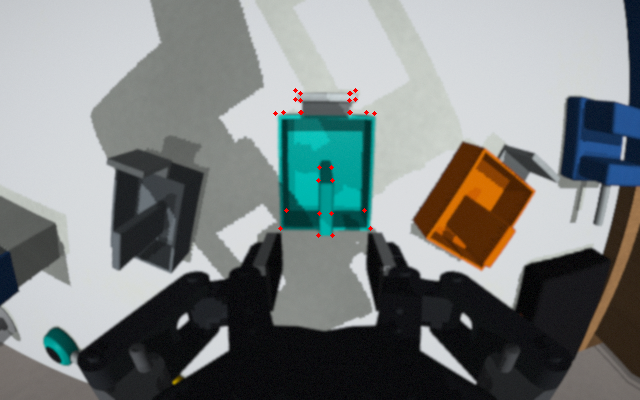

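Wrist view: the turquoise fin at (326,208) coincides with the model dots, with grey at left (160,215) and orange at right (475,205). Descending and gripping.

Request:
drive_tool --rows '[-0.001, 0, 0.03, 0, -0.001, 0, 0.06, 0, -0.001, 0, 0.078, 0, -0.001, 0, 0.078, 0, -0.001, 0, 0.078, 0]'

```text
t: 2.6
position: [517.8, 361.1, 73.2]
eef_rot: [-0.002, 3.14, 0.001]
wrist_force: [0.1, -0.3, 0.8]
opening: 43.1
```

Request:
drive_tool --rows '[0, 0, 0, 0, 0, 0, 0, 0, 0, 0, 0, 0, 0, 0, 0, 0, 0, 0, 0, 0, 0, 0, 0, 0]' --jaw 1 --newtons 20

```text
t: 3.35
position: [518.4, 360.6, 73.0]
eef_rot: [-0.0, 3.14, 0.002]
wrist_force: [-1.7, 1.4, 5.6]
opening: 8.9
```

Request:
drive_tool --rows '[0, 0, -0.05, 0, 0, 0, -0.11, 0, 0, 0, -0.17, 0, 0, 0, -0.23, 0, 0, 0, -0.25, 0, 0, 0, -0.25, 0]'

```text
t: 4.1
position: [518.6, 360.0, 323.6]
eef_rot: [0.0, 3.139, 0.002]
wrist_force: [0.1, 0.1, -1.6]
opening: 9.1
```

Run:
```python
from h import *
g=np.array(GRO[:2]);a=GRO[3];ex=np.array([np.cos(a),np.sin(a)]);ey=np.array([-np.sin(a),np.cos(a)])
im=imaging.get_image('side');cv2.imwrite('pics/side2.png',im[60:260,180:500])
# handle at rail-local x=-60-30, y=0, height 64+80+15
p=g+ex*(-90); tool((*p,100+64+80+15-8),a)
```

```text
t 4.15 pos [517.7 359.5 321.5] F [ 0.7 -0.4 -2.5] open 9.4
shift [ 0.0007 -0.4949  0.0708] turn 0.244
```

View pics/side2.png

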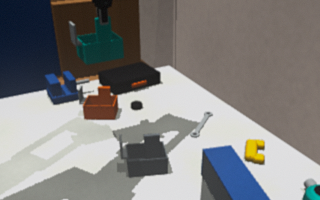

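Bin is held level at crop (95,45). Carrying it to just behind the rail, with its front above the rail top.

Request:
drive_tool --rows '[0, -0.05, 0, 0.03, 0, -0.11, 0, 0.06, 0, -0.17, 0, 0.09, 0, -0.23, 0, 0.12, 0, -0.29, 0, 0.15, 0, -0.35, 0, 0.18, 0, -0.41, 0, 0.21, 0, -0.46, 0, 0.244, 0.001, -0.495, 0, 0.244, 0.001, -0.495, 0, 0.244]'

```text
t: 5.4
position: [515.5, -137.2, 319.0]
eef_rot: [-0.388, -3.112, -0.0]
wrist_force: [-0.1, -0.8, -1.3]
opening: 9.1
```

```bash
cat >> h.py <<'E'
def local():
    s=sensors.get_state();a=GRO[3];d=s['position'][:2]-np.array(GRO[:2])
    print('t',round(s['t'],2),'local TCP x,y',round(d@[np.cos(a),np.sin(a)],1),round(d@[-np.sin(a),np.cos(a)],1),'handle z(rel groove)',round(s['position'][2]+8-100,1),'F',np.round(s['wrist_force'],1),'open',round(s['opening'],1))
def rt(x,y,z):
    """rail-local handle target (z rel groove) -> tool shift"""
    a=GRO[3];p=np.array(GRO[:2])+np.array([np.cos(a),np.sin(a)])*x+np.array([-np.sin(a),np.cos(a)])*y
    tool((*p,100+z-8),a)
def pitch(x,y,lo=-10,hi=60):
    """fit pitch of held bin from outlines in scene and side: handle known from TCP"""
    s=sensors.get_state();p=s['position'];R=cv2.Rodrigues(np.array(s['eef_rot']))[0];yaw=np.arctan2(R[1,1],R[0,1])-np.pi/2
    yaw=(yaw+np.pi/2)%np.pi-np.pi/2
    res={}
    for n in('scene','side'):
        c=cal(n);imaging.get_image(n);o=nets.outline_of(n,'bin_handle')
        uv=proj(c,np.array([p-[0,0,40]]))[0]
        if not o: print(n,'none');continue
        r=min(o,key=lambda r:np.hypot((r['extent'][0]+r['extent'][2])/2-uv[0],(r['extent'][1]+r['extent'][3])/2-uv[1]));m=r['region'].astype(np.float32)
        L=[]
        for t in range(lo,hi+1,2):
            q=np.radians(t);M=np.array([[np.cos(q),0,-np.sin(q)],[0,1,0],[np.sin(q),0,np.cos(q)]])
            k=render(c,[b@M.T for b in BIN],(p[0],p[1],p[2]+8,yaw));L.append((round(float(np.minimum(k,m).sum()/np.maximum(k,m).sum()),3),t))
        print(n,round(r['score'],2),r['extent'],'best',sorted(L)[::-1][:4])
E
python3 - <<'E'
from h import *
local(); rt(-90,0,64+80+10); pitch(0,0)
E
```

```text
t 5.4 local TCP x,y -90.9 -2.1 handle z(rel groove) 227.0 F [-0.1 -0.8 -1.3] open 9.1
t 5.4 pos [ 515.5 -137.2  319. ] F [-0.1 -0.8 -1.3] open 9.1
shift [-0.0013  0.0021  0.073 ] turn -0.003
scene 0.86 [117.9, 149.8, 225.8, 273.9] best [(0.802, 0), (0.797, 2), (0.789, -2), (0.788, 4)]
side 0.9 [335.3, 152.6, 429.4, 230.3] best [(0.921, 0), (0.905, -2), (0.899, 2), (0.875, -4)]
```

Request:
drive_tool --rows '[-0.003, 0.002, 0.04, 0, -0.003, 0.002, 0.07, 0, -0.003, 0.002, 0.081, 0, -0.003, 0.002, 0.081, 0]'

```text
t: 6.1
position: [520.1, -132.9, 240.7]
eef_rot: [-0.38, -3.117, -0.001]
wrist_force: [1.1, -0.3, -1.6]
opening: 9.4
```

Request:
drive_tool --rows '[0.0035, 0, 0.0025, 0, 0.007, 0, 0.005, 0, 0.0135, 0, 0.008, 0, 0.0135, 0, 0.008, 0]'

```text
t: 6.6
position: [506.5, -130.4, 233.3]
eef_rot: [-0.382, -3.118, 0.0]
wrist_force: [-0.3, 0.3, -2.7]
opening: 9.3
```

Run:
```python
from h import *
local(); pitch(0,0)
```

```text
t 6.6 local TCP x,y -101.3 2.3 handle z(rel groove) 141.3 F [-0.3  0.3 -2.7] open 9.3
scene 0.72 [136.6, 200.8, 236.3, 310.0] best [(0.776, 4), (0.77, 6), (0.765, 2), (0.761, 8)]
side 0.8 [259.7, 144.8, 298.2, 180.8] best [(0.0, 60), (0.0, 58), (0.0, 56), (0.0, 54)]
```

Request:
drive_tool --rows '[0, 0, 0.003, 0, 0, 0, 0.006, 0, 0.006, 0, 0.009, 0, 0.012, 0, 0.012, 0, 0.012, 0, 0.012, 0]'

```text
t: 7.42
position: [494.5, -127.3, 220.7]
eef_rot: [-0.382, -3.117, -0.0]
wrist_force: [-0.0, 0.3, -1.5]
opening: 9.4
```

Run:
```python
from h import *
local(); pitch(0,0)
```

```text
t 7.42 local TCP x,y -113.6 2.5 handle z(rel groove) 128.7 F [-0.   0.3 -1.5] open 9.4
scene 0.58 [137.3, 203.5, 229.7, 308.7] best [(0.781, 4), (0.773, 6), (0.772, 2), (0.762, 8)]
side 0.55 [326.7, 210.9, 409.3, 284.7] best [(0.888, 6), (0.872, 4), (0.868, 8), (0.843, 2)]
```

No force and pitch is only about 5°: the front edge slipped off the rail. I'll redo it with the contact point further under the bin.

Request:
drive_tool --rows '[0, 0, -0.02, 0, 0, 0, -0.034, 0, -0.015, -0.002, -0.034, 0, -0.029, -0.002, -0.034, 0, -0.029, -0.002, -0.024, 0, -0.029, -0.002, -0.016, 0, -0.029, -0.002, -0.013, 0, -0.029, -0.002, -0.013, 0]'

```text
t: 8.62
position: [522.4, -136.2, 235.1]
eef_rot: [-0.382, -3.118, -0.0]
wrist_force: [-3.9, 1.5, 9.3]
opening: 9.3
```

Request:
drive_tool --rows '[0.003, 0, 0.002, 0, 0.006, 0, 0.004, 0, 0.009, 0, 0.006, 0, 0.009, 0, 0.006, 0]'

```text
t: 9.12
position: [514.5, -134.3, 230.9]
eef_rot: [0.381, 3.115, -0.001]
wrist_force: [-4.5, 1.2, 17.5]
opening: 9.3
```

Run:
```python
from h import *
local(); pitch(0,0)
```

```text
t 9.12 local TCP x,y -92.6 0.5 handle z(rel groove) 138.9 F [-4.5  1.2 17.5] open 9.3
scene 0.75 [145.7, 209.3, 240.1, 319.9] best [(0.786, 10), (0.783, 8), (0.777, 12), (0.771, 6)]
side 0.77 [339.2, 204.9, 425.7, 278.1] best [(0.893, 10), (0.889, 12), (0.867, 8), (0.858, 14)]
```

Request:
drive_tool --rows '[0.003, 0, 0.002, 0, 0.006, 0, 0.004, 0, 0.009, 0, 0.0055, 0, 0.0117, 0, 0.0075, 0, 0.0145, 0, 0.0095, 0, 0.0172, 0, 0.0115, 0, 0.02, 0, 0.0135, 0, 0.02, 0, 0.0135, 0]'

```text
t: 10.32
position: [493.6, -129.0, 215.6]
eef_rot: [-0.382, -3.117, -0.0]
wrist_force: [-5.3, 3.0, 10.5]
opening: 9.2
```

Run:
```python
from h import *
local(); pitch(0,0)
```

```text
t 10.32 local TCP x,y -114.2 0.5 handle z(rel groove) 123.6 F [-5.3  3.  10.5] open 9.2
scene 0.82 [143.0, 225.5, 239.5, 314.8] best [(0.872, 26), (0.869, 24), (0.868, 28), (0.861, 30)]
side 0.97 [330.0, 212.3, 420.8, 284.1] best [(0.827, 30), (0.825, 32), (0.823, 28), (0.81, 26)]
```

Request:
drive_tool --rows '[0.003, 0, 0.0025, 0, 0.006, 0, 0.0055, 0, 0.009, 0, 0.0085, 0, 0.012, 0, 0.012, 0, 0.012, 0, 0.012, 0]'

```text
t: 11.15
position: [481.1, -125.9, 202.9]
eef_rot: [-0.381, -3.115, -0.001]
wrist_force: [-5.2, 2.1, 9.0]
opening: 9.2
```

Request:
drive_tool --rows '[0, 0, -0.05, 0, 0, 0, -0.09, 0, 0, 0, -0.09, 0]'

```text
t: 11.52
position: [485.0, -127.2, 295.2]
eef_rot: [0.381, 3.112, -0.002]
wrist_force: [-0.2, -0.3, -2.0]
opening: 9.6
```

Run:
```python
from h import *
local(); pitch(0,0); rt(115,0,200)
im=imaging.get_image('side');cv2.imwrite('pics/side3.png',im[100:300,260:500])
```

```text
t 11.53 local TCP x,y -122.9 0.3 handle z(rel groove) 203.2 F [-0.2 -0.3 -2. ] open 9.6
scene 0.78 [129.2, 174.0, 232.0, 269.5] best [(0.904, 38), (0.904, 36), (0.901, 34), (0.897, 40)]
side 0.71 [325.8, 166.8, 432.9, 251.5] best [(0.838, 40), (0.838, 38), (0.824, 36), (0.816, 42)]
t 11.72 pos [ 482.  -126.1  290.5] F [-0.6 -0.2 -1.6] open 9.4
shift [-0.2411 -0.0007 -0.0025] turn 0.001
```

View pics/side3.png

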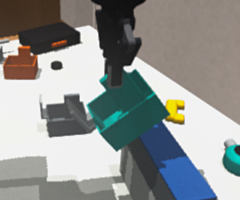

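Bin is tipped front-up at about 38° (crop (130,105)). Carrying it over the rail to the groove side.

Request:
drive_tool --rows '[-0.04, 0, -0.005, 0, -0.09, 0, -0.008, 0, -0.14, 0, -0.008, 0, -0.19, 0, -0.005, 0, -0.23, 0, -0.002, 0, -0.247, -0.001, -0.002, 0, -0.247, -0.001, 0.03, 0, -0.247, -0.001, 0.07, 0, -0.247, -0.001, 0.09, 0, -0.247, -0.001, 0.09, 0]'

```text
t: 13.02
position: [720.5, -186.6, 197.7]
eef_rot: [-0.381, -3.11, -0.003]
wrist_force: [0.5, 1.1, -1.6]
opening: 9.4
```

```bash
cat >> h.py <<'E'
def fullfit(t0,vis=None,cams=('scene','side')):
    """fit held bin offset (dx,dz in bin heading) and pitch, using masks"""
    s=sensors.get_state();p=s['position'];R=cv2.Rodrigues(np.array(s['eef_rot']))[0];yaw=(np.arctan2(R[1,1],R[0,1]))%np.pi-np.pi/2
    obs=[]
    for n in cams:
        c=cal(n);im=imaging.get_image(n);o=nets.outline_of(n,'bin_handle')
        uv=proj(c,np.array([p-[0,0,30]]))[0]
        r=min(o,key=lambda r:np.hypot((r['extent'][0]+r['extent'][2])/2-uv[0],(r['extent'][1]+r['extent'][3])/2-uv[1]))
        obs.append((c,r['region'].astype(np.float32),im,n)); print(n,round(r['score'],2),r['extent'])
    def pose(v):
        q=np.radians(v[2]);M=np.array([[np.cos(q),0,-np.sin(q)],[0,1,0],[np.sin(q),0,np.cos(q)]])
        return [b@M.T+[v[0],v[3],v[1]] for b in BIN],(p[0],p[1],p[2]+8,yaw)
    def f(v,ob=obs):
        e=0
        for c,m,_,_ in ob:
            k=render(c,*pose(v));e+=1-np.minimum(k,m).sum()/np.maximum(k,m).sum()
        return e
    d=minimize(f,[0,0,t0,0],method='Nelder-Mead',options=dict(initial_simplex=[[0,0,t0,0],[5,0,t0,0],[0,5,t0,0],[0,0,t0+6,0],[0,0,t0,3]]))
    print('dx,dz,pitch,dy',np.round(d.x,1),round(d.fun,3),'yaw',round(yaw,3))
    if vis:
        for c,m,im,n in obs:
            B,P=pose(d.x)
            for b in B:cv2.polylines(im,[cv2.convexHull(proj(c,place(b,*P)).astype(np.int32))],True,(0,0,255),1)
            for b in [box(-5,0,-120,120,40,60),box(-60,0,-120,120,-100,0)]:cv2.polylines(im,[cv2.convexHull(proj(c,place(b,*GRO)).astype(np.int32))],True,(0,255,0),1)
            cv2.imwrite(f'pics/{vis}_{n}.png',cv2.resize(im[140:400,100:480] ,(760,520)))
E
python3 - <<'E'
from h import *
local(); fullfit(38,'f1')
E
```

```text
t 13.03 local TCP x,y 120.0 -0.3 handle z(rel groove) 105.7 F [ 0.5  1.1 -1.6] open 9.4
scene 0.56 [253.9, 338.6, 377.6, 399.7]
side 0.78 [464.0, 201.0, 558.9, 270.7]
dx,dz,pitch,dy [ 7.8 10.5 34.2 -2.5] 0.552 yaw -0.244
```

View pics/f1_scene.png

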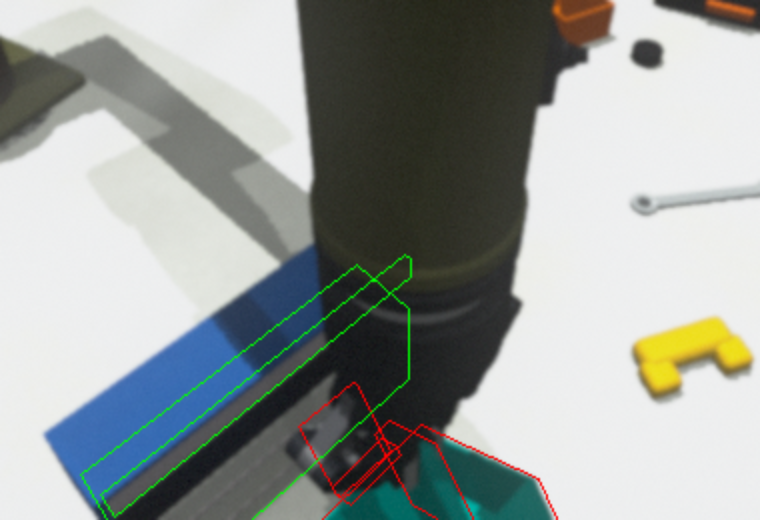

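Here the bin is partly out of the scene frame and hidden by the fingers, so I'll use the wrist view with a model overlay instead.

```bash
cat >> h.py <<'E'
def wproj(c,P):
    R=cv2.Rodrigues(np.array(c['rotation'],float))[0]
    q=(P-np.array(c['xyz']))@R; th=np.arctan2(np.hypot(q[:,0],q[:,1]),q[:,2]); ph=np.arctan2(q[:,1],q[:,0])
    return np.c_[c['cx']+c['fx']*th*np.cos(ph),c['cy']+c['fy']*th*np.sin(ph)]
def wview(name,t,dx=0,dz=0,crop=True):
    s=sensors.get_state();p=s['position'];c=cal('wrist');im=imaging.get_image('wrist')
    im=cv2.resize(im,None,fx=2,fy=2,interpolation=cv2.INTER_CUBIC)
    q=np.radians(t);M=np.array([[np.cos(q),0,-np.sin(q)],[0,1,0],[np.sin(q),0,np.cos(q)]])
    def dr(b,pose,col):
        for i in range(8):
            for j in range(i):
                if (b[i]!=b[j]).sum()==1: yield i,j
    for bs,pose,col,Mx in((BIN,(p[0],p[1],p[2]+8,GRO[3]),(0,0,255),M),([box(-60,0,-120,120,-100,64),box(-5,0,-120,120,40,60)],GRO,(0,255,0),np.eye(3))):
        for b in bs:
            off=np.array([dx,0,dz]) if col[2] else 0
            w=lambda P:(wproj(c,place(P@Mx.T+off,*pose))*2).astype(np.int32)
            for i,j in dr(b,pose,col): cv2.polylines(im,[w(b[i]+(b[j]-b[i])*np.linspace(0,1,15)[:,None])],False,col,1)
    cv2.imwrite(f'pics/{name}.png',im[0:600,240:1040])
E
python3 - <<'E'
from h import *
wview('w2',38)
fullfit(38,'f2',('side',))
E
```

```text
side 0.8 [463.7, 199.3, 560.5, 269.0]
dx,dz,pitch,dy [ 6.7  3.9 35.6  0.2] 0.098 yaw -0.244
```

View pics/w2.png

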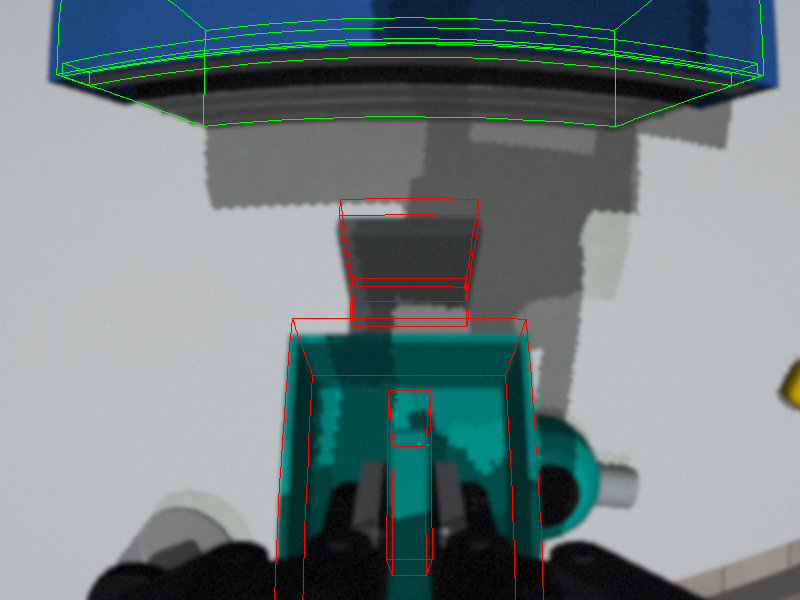

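The rail model sits well on the wrist picture (bottom front edge at row 126). The bin is about 15 px further forward than modelled: lip top at 217 against 200, rim back at 333 against 319. I'll fit the held pose jointly.

```bash
cat >> h.py <<'E'
def joint(t0,rowmax=225,x0=(6,4),useside=True):
    s=sensors.get_state();p=s['position'];obs=[]
    for n in(('wrist','side')if useside else('wrist',)):
        c=cal(n);imaging.get_image(n);o=nets.outline_of(n,'bin_handle')
        uv=wproj(c,np.array([p-[0,0,30]]))[0] if n=='wrist' else proj(c,np.array([p-[0,0,30]]))[0]
        r=min(o,key=lambda r:np.hypot((r['extent'][0]+r['extent'][2])/2-uv[0],(r['extent'][1]+r['extent'][3])/2-uv[1]))
        print(n,round(r['score'],2),r['extent']);obs.append((n,c,r['region'].astype(np.float32)))
    def rend(n,c,v):
        q=np.radians(v[2]);M=np.array([[np.cos(q),0,-np.sin(q)],[0,1,0],[np.sin(q),0,np.cos(q)]])
        m=np.zeros((800,1280),np.uint8)
        for b in BIN:
            P=place(b@M.T+[v[0],v[3],v[1]],p[0],p[1],p[2]+8,GRO[3]);uv=(wproj if n=='wrist' else proj)(c,P)
            cv2.fillConvexPoly(m,cv2.convexHull(((uv+.5)*32).astype(np.int32)),1,shift=4)
        return cv2.resize(m.astype(np.float32),(640,400),interpolation=cv2.INTER_AREA)
    def f(v,ob=obs):
        e=0
        for n,c,m in ob:
            k=rend(n,c,v);sl=slice(0,rowmax if n=='wrist' else 400);e+=1-np.minimum(k,m)[sl].sum()/np.maximum(k,m)[sl].sum()
        return e
    for ob in([obs,obs[:1],obs[1:]] if useside else [obs]):
        v0=np.array([*x0,t0,0]);d=minimize(f,v0,args=(ob,),method='Nelder-Mead',options=dict(initial_simplex=v0+np.array([[0]*4,[5,0,0,0],[0,5,0,0],[0,0,6,0],[0,0,0,3]])))
        print([o[0] for o in ob],'dx,dz,pitch,dy',np.round(d.x,1),round(d.fun,3))
E
python3 - <<'E'
from h import *
local();joint(37)
E
```

```text
t 13.38 local TCP x,y 123.2 -0.5 handle z(rel groove) 112.1 F [ 0.2 -0.2 -0.4] open 9.4
wrist 0.84 [258.9, 105.9, 386.9, 323.8]
side 0.87 [462.8, 203.0, 559.3, 267.3]
['wrist', 'side'] dx,dz,pitch,dy [ 7.2  3.5 34.8 -0.3] 0.139
['wrist'] dx,dz,pitch,dy [ 6.6  3.7 35.9 -0.3] 0.024
['side'] dx,dz,pitch,dy [ 8.7  1.5 35.   2.6] 0.107
```

Run:
```python
from plan import *
for t in (36,34,32,30,28,26,24,22,20,18,16,14,12,10,8,6,4,2,0):
    row=[]
    for x in range(54,92,4):
        ok=[z for z in np.arange(20,100,.5) if clear(x,z,np.radians(t))>=-.05]
        # lowest contiguous window that overlaps groove
        ok=[z for z in ok if 0<=np.sin(np.radians(t))*-81+np.cos(np.radians(t))*-30+z<=60]
        row.append(f"{x}:{min(ok):.0f}-{max(ok):.0f}" if ok else f"{x}:--")
    print(t,' '.join(row))
for t in(32,34,36,38): print(t,[(x,z,round(clear(x,z,np.radians(t)),1)) for x in(90,84,80,76,72,70) for z in (54,58,62,66)])
local()
```

```text
36 54:72-87 58:72-82 62:72-76 66:72-72 70:72-74 74:72-100 78:72-100 82:72-100 86:72-100 90:72-100
34 54:70-87 58:70-80 62:70-75 66:-- 70:70-70 74:70-100 78:70-100 82:70-100 86:70-100 90:70-100
32 54:68-88 58:68-81 62:68-74 66:68-68 70:-- 74:68-100 78:68-100 82:68-100 86:68-100 90:68-100
30 54:68-85 58:66-82 62:66-74 66:66-68 70:-- 74:66-100 78:66-100 82:66-100 86:66-100 90:66-100
28 54:70-82 58:65-82 62:65-74 66:65-67 70:-- 74:97-100 78:65-100 82:65-100 86:65-100 90:65-100
26 54:68-80 58:66-80 62:62-74 66:62-66 70:-- 74:97-100 78:62-100 82:62-100 86:62-100 90:62-100
24 54:66-78 58:66-78 62:60-74 66:60-66 70:-- 74:97-100 78:88-100 82:60-100 86:60-100 90:60-100
22 54:64-75 58:64-75 62:62-75 66:58-65 70:-- 74:97-100 78:87-100 82:58-100 86:58-100 90:58-100
20 54:62-72 58:62-72 62:62-72 66:56-64 70:-- 74:97-100 78:86-100 82:56-100 86:56-100 90:56-100
18 54:60-70 58:60-70 62:60-70 66:58-64 70:-- 74:98-100 78:85-100 82:54-100 86:54-100 90:54-100
16 54:57-67 58:57-67 62:57-67 66:57-65 70:-- 74:100-100 78:86-100 82:52-100 86:52-100 90:52-100
14 54:54-64 58:54-64 62:54-64 66:54-64 70:-- 74:-- 
[... 2682 characters left out ...]
 (90, 62, np.float64(24.3)), (90, 66, np.float64(21.7)), (84, 54, np.float64(18.4)), (84, 58, np.float64(20.9)), (84, 62, np.float64(20.4)), (84, 66, np.float64(17.3)), (80, 54, np.float64(15.3)), (80, 58, np.float64(17.8)), (80, 62, np.float64(17.9)), (80, 66, np.float64(14.8)), (76, 54, np.float64(12.1)), (76, 58, np.float64(14.6)), (76, 62, np.float64(15.5)), (76, 66, np.float64(12.3)), (72, 54, np.float64(9.0)), (72, 58, np.float64(11.4)), (72, 62, np.float64(13.8)), (72, 66, np.float64(10.1)), (70, 54, np.float64(7.4)), (70, 58, np.float64(9.9)), (70, 62, np.float64(12.3)), (70, 66, np.float64(9.4))]
t 13.57 local TCP x,y 122.7 -0.4 handle z(rel groove) 111.3 F [-0.1  0.6 -1.1] open 9.5
```

```bash
cat > bfs.py <<'E'
from plan import *
import sys
T=np.arange(-3,45);X=np.arange(40,112);Z=np.arange(28,112)
try: G=np.load('G2.npy')
except Exception:
    G=np.array([[[clear(x,z,np.radians(t)) for z in Z] for x in X] for t in T]);np.save('G2.npy',G)
def step(i,j,k):
    if not(0<=i<len(X)and 0<=j<len(Z)):return None
    for d in(0,-1,1,-2,2,-3,-4):
        if 0<=k+d<len(T) and G[k+d,i,j]>=-.25:return k+d
def run(x,z,t):
    s=(x-40,z-28,t+3);D={s:0};pr={};pq=[(0,s)]
    while pq:
        d,n=heapq.heappop(pq)
        if d>D[n]:continue
        if T[n[2]]<=3 and 64<=X[n[0]]<=69 and Z[n[1]]<=44:break
        for a in(-1,0,1):
            for b in(-1,0,1):
                if not(a or b):continue
                k=step(n[0]+a,n[1]+b,n[2])
                if k is None:continue
                m=(n[0]+a,n[1]+b,k);c=G[k,m[0],m[1]]
                w=d+np.hypot(a,b)*(1+3/max(c+.7,.4))+(20 if k>n[2] else 0)+(25 if k-n[2]<-2 else 0)
                if w<D.get(m,1e9):D[m]=w;pr[m]=n;heapq.heappush(pq,(w,m))
    else: print('none',min(T[n[2]] for n in D if n[0]<30));return
    o=[n]
    while n!=s:n=pr[n];o.append(n)
    print(t,'cost',round(d),[(int(X[a]),int(Z[b]),int(T[k]),round(float(G[k,a,b]),1)) for a,b,k in o[::-1]][::2])
if __name__=="__main__":
    for t in(33,36,39): run(105,60,t)
E
python3 bfs.py
```

```text
33 cost 244 [(105, 60, 33, 31.9), (103, 60, 33, 30.1), (101, 60, 33, 28.3), (99, 60, 33, 26.5), (97, 60, 33, 24.8), (95, 60, 33, 23.0), (93, 60, 33, 21.4), (91, 60, 33, 19.8), (89, 60, 33, 18.3), (87, 60, 33, 16.9), (85, 60, 33, 15.6), (83, 60, 33, 14.4), (81, 60, 33, 13.3), (79, 60, 33, 12.3), (77, 60, 33, 11.2), (75, 60, 33, 10.1), (73, 60, 33, 9.4), (71, 60, 33, 9.1), (69, 60, 33, 9.1), (67, 61, 33, 8.1), (65, 62, 33, 7.1), (63, 64, 33, 5.7), (61, 66, 33, 5.5), (59, 68, 33, 5.5), (57, 70, 33, 5.0), (55, 72, 33, 4.4), (53, 74, 33, 3.8), (51, 74, 33, 2.1), (49, 74, 33, 0.5), (49, 73, 31, 0.4), (50, 71, 29, 0.2), (50, 69, 27, 0.2), (50, 67, 25, 0.1), (50, 65, 23, 0.2), (51, 63, 21, 0.4), (53, 61, 19, 0.6), (55, 59, 17, 0.9), (55, 57, 16, 0.1), (56, 55, 14, 0.5), (58, 53, 12, 0.9), (58, 51, 11, 0.2), (60, 49, 9, 0.8), (60, 47, 8, 0.1), (62, 45, 6, 0.7), (63, 43, 5, 0.1), (64, 41, 3, 0.8)]
36 cost 268 [(105, 60, 36, 35.2), (103, 60, 36, 33.5), (101, 60, 36, 31.7), (99, 60, 36, 30.0), (97, 60, 36, 28.4), (95, 60, 36, 26.8), (93, 60, 36, 25.2), (91, 60, 36, 23.7), (89, 60, 36, 22.3), (87
[... 1083 characters left out ...]
 62, 39, 16.3), (73, 62, 39, 14.8), (71, 63, 39, 13.8), (69, 64, 39, 12.5), (67, 65, 39, 11.3), (65, 65, 39, 10.4), (63, 66, 39, 9.5), (61, 67, 39, 8.6), (59, 69, 39, 7.9), (57, 71, 39, 7.4), (55, 73, 39, 7.6), (53, 75, 39, 7.4), (51, 77, 39, 7.1), (49, 78, 39, 6.2), (47, 78, 39, 4.6), (45, 78, 39, 3.1), (43, 78, 39, 1.6), (41, 78, 39, 0.1), (41, 77, 36, 0.3), (41, 75, 34, -0.1), (43, 73, 31, 0.4), (45, 71, 29, 0.2), (46, 69, 27, 0.2), (46, 67, 25, 0.1), (47, 65, 23, 0.2), (49, 63, 21, 0.4), (51, 61, 19, 0.6), (53, 59, 17, 0.9), (53, 57, 16, 0.1), (55, 55, 14, 0.5), (57, 53, 12, 0.9), (58, 51, 11, 0.2), (60, 49, 9, 0.8), (60, 47, 8, 0.1), (62, 45, 6, 0.7), (63, 43, 5, 0.1), (64, 41, 3, 0.8)]
```

Planned path: approach at 36°, go to (73,60), rise to (53,75), then rotate down against the floor edge. Moving to the mouth first.

Request:
drive_tool --rows '[0.01, 0, 0.02, 0, 0.02, 0, 0.04, 0, 0.03, 0, 0.055, 0, 0.04, 0, 0.055, 0, 0.05, 0, 0.055, 0, 0.05, 0, 0.055, 0]'

```text
t: 14.32
position: [674.3, -175.2, 148.9]
eef_rot: [0.382, 3.117, -0.0]
wrist_force: [0.8, 0.4, -1.9]
opening: 9.5
```

Run:
```python
from h import *
local();joint(36)
wview('w3',35.5,7,3.5);local()
```

```text
t 14.32 local TCP x,y 72.4 -0.5 handle z(rel groove) 56.9 F [ 0.8  0.4 -1.9] open 9.5
wrist 0.69 [257.4, 104.9, 388.5, 323.4]
side 0.9 [446.6, 232.2, 523.6, 293.8]
['wrist', 'side'] dx,dz,pitch,dy [ 7.9  4.4 34.5 -0.6] 0.199
['wrist'] dx,dz,pitch,dy [ 6.3  3.6 35.9 -0.4] 0.022
['side'] dx,dz,pitch,dy [ 9.1  4.2 34.3 -0.5] 0.171
t 14.57 local TCP x,y 73.2 -0.5 handle z(rel groove) 56.1 F [ 1.1 -0.1 -1.8] open 9.5
```

View pics/w3.png

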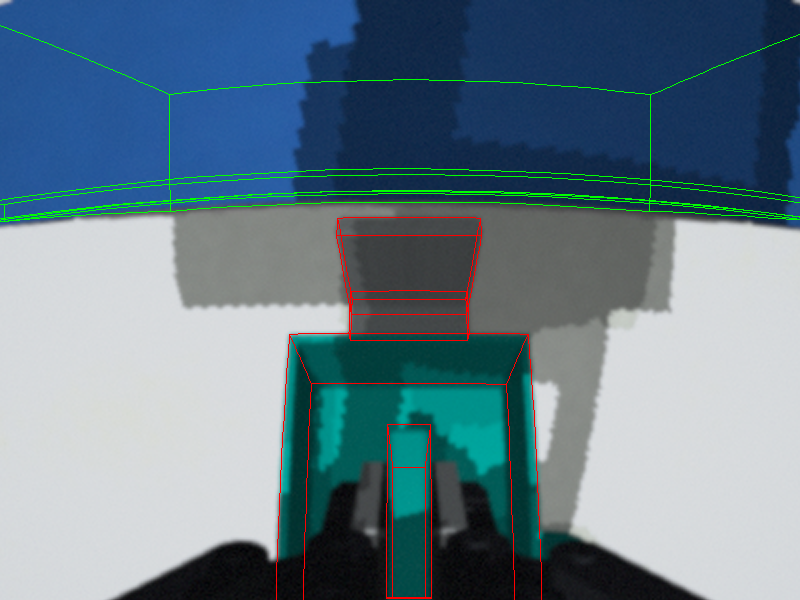

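The red model matches the bin exactly now (lip at row 217, rim at 333). The blue cap's edge is about 12 px beyond the model, so I'll check the strip and floor edges numerically in the earlier wrist picture.

Run:
```python
from h import *
im=cv2.imread('pics/w2.png'); print([(y,im[y,300].tolist()) for y in range(30,140,3)])
c=dict(cal('wrist'));a=GRO[3]
c['xyz']=np.array(c['xyz'])+np.array([np.cos(a)*50,np.sin(a)*50,55])
for x,z in((0,64),(0,60),(0,40),(0,0),(-5,40),(0,-100)):
    for y in (40,): print(x,z,np.round(wproj(c,place(np.array([[x,y,z]],float),*GRO))*2-[240,0],1))
```

```text
[(30, [0, 255, 0]), (33, [142, 81, 37]), (36, [140, 78, 32]), (39, [140, 79, 35]), (42, [0, 255, 0]), (45, [0, 255, 0]), (48, [118, 64, 26]), (51, [65, 42, 30]), (54, [49, 47, 47]), (57, [54, 52, 52]), (60, [0, 255, 0]), (63, [53, 51, 53]), (66, [39, 40, 41]), (69, [16, 19, 16]), (72, [10, 14, 14]), (75, [14, 12, 13]), (78, [14, 13, 11]), (81, [18, 18, 16]), (84, [28, 30, 27]), (87, [59, 59, 59]), (90, [68, 68, 67]), (93, [59, 61, 60]), (96, [60, 62, 58]), (99, [69, 68, 66]), (102, [77, 77, 76]), (105, [67, 67, 66]), (108, [60, 62, 61]), (111, [63, 66, 63]), (114, [73, 73, 73]), (117, [71, 72, 72]), (120, [65, 68, 67]), (123, [91, 94, 92]), (126, [108, 112, 109]), (129, [111, 115, 113]), (132, [113, 115, 113]), (135, [112, 115, 112]), (138, [112, 115, 111])]
0 64 [[541.1  43.7]]
0 60 [[538.5  46.9]]
0 40 [[526.9  61.1]]
0 0 [[508.9  83.4]]
-5 40 [[526.7  47.7]]
0 -100 [[481.  118.4]]
```

Request:
drive_tool --rows '[0.005, 0, 0, 0, 0.009, 0, -0.002, 0, 0.013, 0, -0.004, 0, 0.016, 0, -0.0065, 0, 0.019, 0, -0.009, 0, 0.022, 0, -0.012, 0, 0.025, 0, -0.015, 0, 0.027, 0, -0.016, 0, 0.027, 0, -0.016, 0]'

```text
t: 15.7
position: [648.1, -168.7, 163.7]
eef_rot: [0.382, 3.118, -0.0]
wrist_force: [-0.3, 0.0, -1.9]
opening: 9.5
```

Run:
```python
from h import *
local();fullfit(35,'f4',('side',));local()
```

```text
t 15.7 local TCP x,y 45.4 -0.5 handle z(rel groove) 71.7 F [-0.3  0.  -1.9] open 9.5
side 0.59 [437.8, 225.6, 513.5, 287.0]
dx,dz,pitch,dy [11.4  3.  33.4  2.6] 0.293 yaw -0.244
t 15.8 local TCP x,y 45.5 -0.5 handle z(rel groove) 71.5 F [-0.4  0.9 -2.3] open 9.2
```

View pics/f4_side.png

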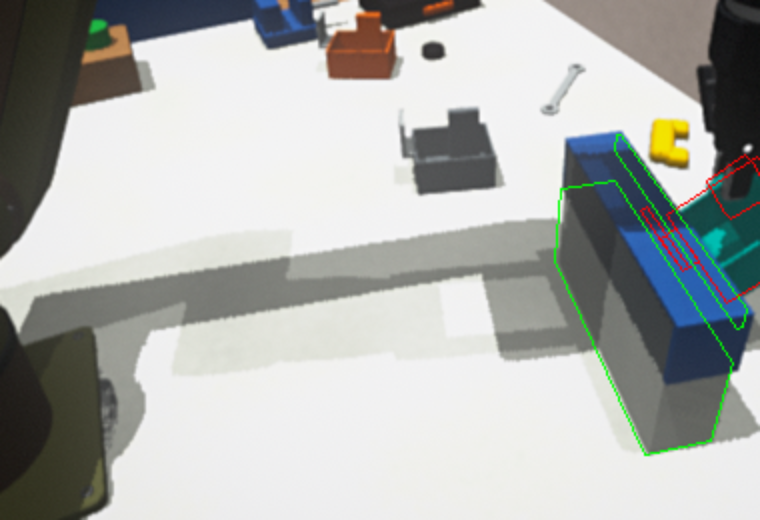

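Not touching yet (force about zero), with the lip inside the mouth (crop (665,240)). Starting the rotation down against the groove floor edge.

Request:
drive_tool --rows '[0.0015, 0, 0.001, 0, 0.0015, 0, 0.003, 0, 0.001, 0, 0.005, 0, 0.0005, 0, 0.007, 0, 0.0005, 0, 0.009, 0, 0, 0, 0.011, 0, -0.0015, 0, 0.013, 0, -0.0015, 0, 0.013, 0]'

```text
t: 16.8
position: [650.7, -169.4, 151.1]
eef_rot: [0.382, 3.116, -0.001]
wrist_force: [3.8, -1.2, 1.9]
opening: 9.4
```

Run:
```python
from h import *
local();joint(22,useside=False);joint(22,useside=False,x0=(3,2))
```

```text
t 16.8 local TCP x,y 48.1 -0.6 handle z(rel groove) 59.1 F [ 3.8 -1.2  1.9] open 9.4Traceback (most recent call last):
  File "<stdin>", line 2, in <module>
  File "h.py", line 110, in joint
    r=min(o,key=lambda r:np.hypot((r['extent'][0]+r['extent'][2])/2-uv[0],(r['extent'][1]+r['extent'][3])/2-uv[1]))
ValueError: min() iterable argument is empty
```

```bash
cat >> h.py <<'E'
def wpitch(rows=(150,225),vis=None,off=(7.4,-.8)):
    s=sensors.get_state();p=s['position'];c=cal('wrist');im=imaging.get_image('wrist')
    hsv=cv2.cvtColor(im,cv2.COLOR_BGR2HSV);m=((hsv[...,0]>78)&(hsv[...,0]<98)&(hsv[...,1]>110)).astype(np.float32)
    m=cv2.morphologyEx(m,cv2.MORPH_CLOSE,np.ones((9,9)))
    ys,xs=np.nonzero(m[:rows[1],220:420]);print('mask top row',ys.min() if len(ys) else None,'cols',xs.min()+220,xs.max()+220)
    def r(t,ex,ez):
        q=np.radians(t);M=np.array([[np.cos(q),0,-np.sin(q)],[0,1,0],[np.sin(q),0,np.cos(q)]])
        k=np.zeros((800,1280),np.uint8)
        for b in BIN[:2]:
            uv=wproj(c,place((b+[off[0],0,off[1]])@M.T+[ex,0,ez],p[0],p[1],p[2]+8,GRO[3]))
            cv2.fillConvexPoly(k,cv2.convexHull(((uv+.5)*32).astype(np.int32)),1,shift=4)
        return cv2.resize(k.astype(np.float32),(640,400),interpolation=cv2.INTER_AREA)
    L=[]
    for t in range(-4,44,2):
        k=r(t,0,0);a,b=m[rows[0]:rows[1],220:420],k[rows[0]:rows[1],220:420];L.append((round(float(np.minimum(a,b).sum()/np.maximum(a,b).sum()),3),t))
    print('wpitch',sorted(L)[::-1][:4])
    if vis: cv2.imwrite(f'pics/{vis}.png',cv2.resize(im,(800,500)))
E
python3 - <<'E'
from h import *
wpitch();wpitch((140,205))
fullfit(22,None,('side',))
pitch(0,0,0,44);cv2.imwrite('pics/side5.png',cv2.resize(imaging.get_image('side')[180:320,380:560],(720,560)));local()
E
```

```text
mask top row 167 cols 261 387
wpitch [(0.977, 36), (0.95, 34), (0.94, 38), (0.905, 32)]
mask top row 167 cols 263 386
wpitch [(0.972, 36), (0.93, 34), (0.914, 38), (0.864, 32)]
side 0.85 [443.4, 230.9, 513.4, 289.0]
dx,dz,pitch,dy [ 93.  -83.5  34.1  94.2] 0.285 yaw -0.244
scene 0.7 [229.5, 335.3, 331.7, 398.0] best [(0.788, 42), (0.788, 40), (0.784, 44), (0.782, 38)]
side 0.91 [441.6, 231.8, 514.5, 290.6] best [(0.616, 44), (0.602, 42), (0.59, 40), (0.581, 38)]
t 17.35 local TCP x,y 47.9 -0.5 handle z(rel groove) 59.1 F [ 5.5 -1.4  2.4] open 9.2
```

View pics/side5.png

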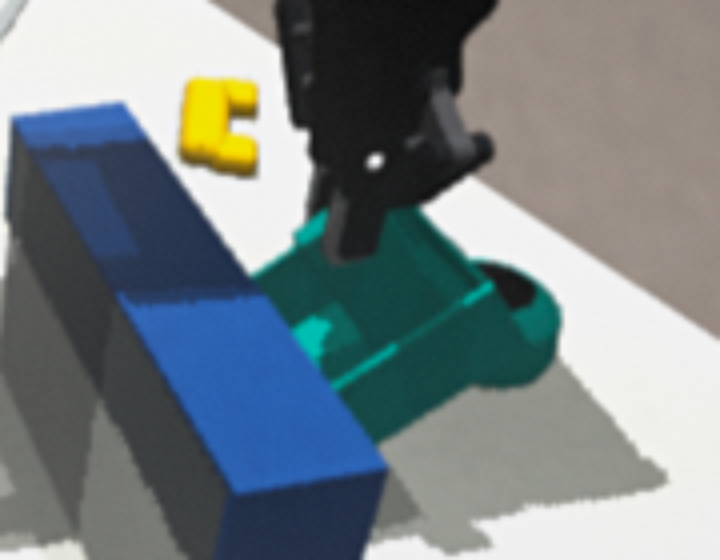

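Pitch is still 36° (model overlap 0.977): the lip slid down in front of the floor edge because I hadn't gone deep enough. I'll go back up and insert deeper.

Run:
```python
from plan import *
for t in(36,):
  for z in (75,77,78,79,80,81,82,83,84,86): print(z,[(x,round(float(clear(x,z,np.radians(t))),1)) for x in (52,50,48,46,44,42,40,38,36,34)])
import bfs
bfs.run(50,78,36)
bfs.run(42,80,36)
```

```text
75 [(52, 5.2), (50, 3.5), (48, 2.0), (46, 0.5), (44, -0.9), (42, -1.7), (40, -1.7), (38, -1.7), (36, -1.7), (34, -1.7)]
77 [(52, 6.3), (50, 4.7), (48, 3.1), (46, 1.5), (44, 0.3), (42, 0.3), (40, 0.3), (38, 0.3), (36, 0.3), (34, 0.3)]
78 [(52, 6.6), (50, 5.3), (48, 3.7), (46, 2.1), (44, 1.3), (42, 1.3), (40, 1.3), (38, 1.3), (36, 1.3), (34, 1.3)]
79 [(52, 6.0), (50, 5.9), (48, 4.3), (46, 2.8), (44, 2.3), (42, 2.3), (40, 2.3), (38, 2.3), (36, 2.3), (34, 2.3)]
80 [(52, 5.4), (50, 6.5), (48, 4.9), (46, 3.6), (44, 3.3), (42, 3.3), (40, 3.3), (38, 3.3), (36, 3.3), (34, 3.3)]
81 [(52, 4.8), (50, 6.4), (48, 5.6), (46, 4.6), (44, 4.3), (42, 4.3), (40, 4.3), (38, 4.3), (36, 4.3), (34, 4.3)]
82 [(52, 4.2), (50, 5.8), (48, 6.4), (46, 5.5), (44, 5.3), (42, 5.3), (40, 5.3), (38, 5.3), (36, 5.3), (34, 5.3)]
83 [(52, 3.6), (50, 5.2), (48, 6.8), (46, 6.5), (44, 6.3), (42, 6.3), (40, 6.3), (38, 6.3), (36, 6.3), (34, 6.3)]
84 [(52, 3.1), (50, 4.7), (48, 6.3), (46, 7.4), (44, 7.3), (42, 7.3), (40, 7.3), (38, 7.3), (36, 7.3), (34, 7.3)]
86 [(52, 1.9), (50, 3.5), (48, 5.1), (46, 6.7), (44, 6.8), (42, 6.8), (40, 6.8), (38, 6.8), (36, 6.8), (34, 6.8)]
36 cost 191 [(50, 78, 36, 5.3), (48, 78, 36, 3.7), (46, 77, 36, 1.5), (44, 76, 35, 0.1), (45, 74, 32, 0.5), (47, 72, 30, 0.3), (48, 70, 28, 0.2), (48, 68, 26, 0.1), (48, 66, 24, 0.2), (49, 64, 22, 0.3), (51, 62, 20, 0.5), (53, 60, 18, 0.7), (54, 58, 17, -0.1), (55, 56, 15, 0.3), (57, 54, 13, 0.7), (58, 52, 12, -0.1), (59, 50, 10, 0.5), (60, 48, 9, -0.2), (61, 46, 7, 0.4), (63, 44, 5, 1.1), (63, 42, 4, 0.4)]
36 cost 187 [(42, 80, 36, 3.3), (44, 78, 36, 1.3), (44, 76, 35, 0.1), (45, 74, 32, 0.5), (47, 72, 30, 0.3), (48, 70, 28, 0.2), (48, 68, 26, 0.1), (48, 66, 24, 0.2), (49, 64, 22, 0.3), (51, 62, 20, 0.5), (53, 60, 18, 0.7), (54, 58, 17, -0.1), (55, 56, 15, 0.3), (57, 54, 13, 0.7), (58, 52, 12, -0.1), (59, 50, 10, 0.5), (60, 48, 9, -0.2), (61, 46, 7, 0.4), (63, 44, 5, 1.1), (63, 42, 4, 0.4)]
```

Request:
drive_tool --rows '[-0.002, 0, 0, 0, -0.002, 0, -0.007, 0, 0, 0, -0.013, 0, 0.003, 0, -0.017, 0, 0.006, 0, -0.02, 0, 0.01, 0, -0.021, 0, 0.013, 0, -0.021, 0, 0.013, 0, -0.021, 0]'

```text
t: 18.35
position: [636.6, -165.7, 171.5]
eef_rot: [-0.382, -3.118, -0.0]
wrist_force: [1.1, -0.9, -1.3]
opening: 9.5
```

Run:
```python
from h import *
local();wpitch((140,225))
```

```text
t 18.35 local TCP x,y 33.5 -0.4 handle z(rel groove) 79.5 F [ 1.1 -0.9 -1.3] open 9.5
mask top row 177 cols 261 387
wpitch [(0.955, 42), (0.908, 40), (0.87, 38), (0.826, 36)]
```

Request:
drive_tool --rows '[-0.0025, 0, 0.004, 0, -0.0035, 0, 0.007, 0, -0.0045, 0, 0.009, 0, -0.0065, 0, 0.011, 0, -0.0075, 0, 0.013, 0, -0.0075, 0, 0.013, 0]'

```text
t: 19.15
position: [645.3, -168.0, 159.5]
eef_rot: [0.382, 3.116, -0.001]
wrist_force: [-0.1, 1.1, 4.1]
opening: 9.4
```

Run:
```python
from h import *
local();wpitch((140,225));pitch(0,0,0,44)
```

```text
t 19.15 local TCP x,y 42.5 -0.5 handle z(rel groove) 67.5 F [-0.1  1.1  4.1] open 9.4
mask top row 164 cols 261 387
wpitch [(0.981, 34), (0.944, 32), (0.939, 36), (0.909, 30)]
scene 0.73 [223.4, 329.7, 328.4, 398.3] best [(0.794, 38), (0.793, 36), (0.791, 40), (0.786, 42)]
side 0.66 [442.3, 227.0, 507.8, 286.0] best [(0.605, 44), (0.596, 42), (0.592, 40), (0.58, 38)]
```

Request:
drive_tool --rows '[0.0015, 0, -0.005, 0, 0.0055, 0, -0.01, 0, 0.0105, 0, -0.011, 0, 0.0115, 0, -0.008, 0, 0.0115, 0, -0.005, 0, 0.0105, 0, -0.003, 0, 0.009, 0, -0.001, 0, 0.0075, 0, 0.001, 0, 0.0075, 0, 0.001, 0]'

```text
t: 20.52
position: [637.7, -166.1, 158.2]
eef_rot: [0.382, 3.117, -0.0]
wrist_force: [0.4, 1.1, 3.1]
opening: 9.1
```

Run:
```python
from h import *
local();wpitch((140,225))
```

```text
t 20.52 local TCP x,y 34.6 -0.5 handle z(rel groove) 66.2 F [0.4 1.1 3.1] open 9.1
mask top row 181 cols 260 388
wpitch [(0.866, 42), (0.823, 40), (0.79, 38), (0.753, 36)]
```

Request:
drive_tool --rows '[-0.001, 0, 0.0015, 0, -0.0025, 0, 0.0035, 0, -0.0045, 0, 0.0055, 0, -0.0065, 0, 0.0075, 0, -0.0085, 0, 0.0095, 0, -0.0105, 0, 0.0115, 0, -0.0105, 0, 0.0115, 0]'

```text
t: 21.45
position: [650.8, -169.4, 148.3]
eef_rot: [0.381, 3.11, -0.002]
wrist_force: [3.8, -0.3, 7.4]
opening: 9.4
```

Run:
```python
from h import *
local();wpitch((140,225),'w6');pitch(0,0,0,44)
```

```text
t 21.45 local TCP x,y 48.1 -0.5 handle z(rel groove) 56.3 F [ 3.8 -0.3  7.4] open 9.4
mask top row 157 cols 259 389
wpitch [(0.945, 28), (0.934, 30), (0.918, 26), (0.891, 24)]
scene 0.6 [220.9, 334.9, 324.2, 400.0] best [(0.706, 24), (0.705, 26), (0.704, 22), (0.703, 28)]
side 0.58 [259.5, 145.4, 297.7, 181.9] best [(0.0, 44), (0.0, 42), (0.0, 40), (0.0, 38)]
```

```bash
cat >> h.py <<'E'
def wfree(t0,rows=(130,230)):
    s=sensors.get_state();p=s['position'];c=cal('wrist');im=imaging.get_image('wrist')
    hsv=cv2.cvtColor(im,cv2.COLOR_BGR2HSV);m=((hsv[...,0]>78)&(hsv[...,0]<98)&(hsv[...,1]>110)).astype(np.float32)
    m=cv2.morphologyEx(m,cv2.MORPH_CLOSE,np.ones((9,9)))
    def r(v):
        q=np.radians(v[2]);M=np.array([[np.cos(q),0,-np.sin(q)],[0,1,0],[np.sin(q),0,np.cos(q)]]);k=np.zeros((800,1280),np.uint8)
        for b in BIN[:2]:
            uv=wproj(c,place(b@M.T+[v[0],v[3],v[1]],p[0],p[1],p[2]+8,GRO[3]))
            cv2.fillConvexPoly(k,cv2.convexHull(((uv+.5)*32).astype(np.int32)),1,shift=4)
        return cv2.resize(k.astype(np.float32),(640,400),interpolation=cv2.INTER_AREA)
    def f(v):
        a,b=m[rows[0]:rows[1],220:430],r(v)[rows[0]:rows[1],220:430];return 1-np.minimum(a,b).sum()/np.maximum(a,b).sum()
    for v0 in([7,3,t0,0],[5,8,t0-6,0],[8,0,t0+6,0]):
        v0=np.array(v0,float);d=minimize(f,v0,method='Nelder-Mead',options=dict(initial_simplex=v0+np.array([[0]*4,[5,0,0,0],[0,5,0,0],[0,0,6,0],[0,0,0,2]])))
        a=GRO[3];e=p[:2]-np.array(GRO[:2]);lx=e@[np.cos(a),np.sin(a)]
        print('off',np.round(d.x,1),'err',round(d.fun,3),'=> handle local',round(lx+d.x[0],1),round(p[2]-92+d.x[1],1))
    cv2.imwrite('pics/mask.png',m*255)
E
python3 - <<'E'
from h import *
local();wfree(27)
E
```

```text
t 21.7 local TCP x,y 48.1 -0.5 handle z(rel groove) 56.4 F [ 3.8 -0.7  5.9] open 9.4
off [ 8.2 10.5 25.8 -0.6] err 0.01 => handle local 56.3 66.8
off [11.   9.6 22.6 -0.5] err 0.01 => handle local 59.1 66.0
off [11.6  9.4 21.5 -0.5] err 0.012 => handle local 59.7 65.8[ WARN:0@2.129] global loadsave.cpp:1063 imwrite_ Unsupported depth image for selected encoder is fallbacked to CV_8U.
```

View pics/w6.png

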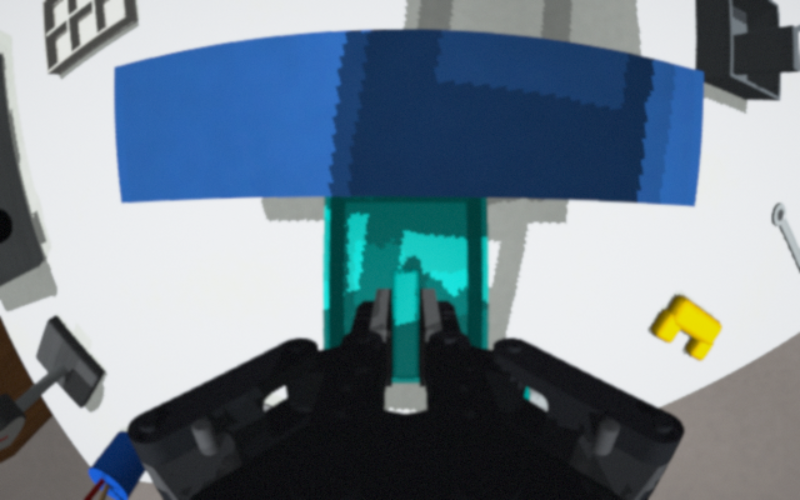

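The wrist view (12th and last) shows the bin's rear edge hidden under the cap at row 198, and the fin's top back edge at (405,272) in the 800x500 view. From here I work from numbers only, combining the fin edge, the bin sides and the contact geometry.

```bash
cat >> h.py <<'E'
def est(t0=24,finrow=None,shift=1.5,rows=None):
    """fit (hx,hz,th) of bin from wrist: side walls below cap edge + fin back-top edge + non-penetration contact"""
    from plan import clear
    s=sensors.get_state();p=s['position'];c=cal('wrist');im=imaging.get_image('wrist');a=GRO[3]
    hsv=cv2.cvtColor(im,cv2.COLOR_BGR2HSV);m=((hsv[...,0]>78)&(hsv[...,0]<98)&(hsv[...,1]>110)).astype(np.uint8)
    m=cv2.morphologyEx(m,cv2.MORPH_CLOSE,np.ones((9,9)))
    top=np.nonzero(m[100:300,300]|m[100:300,345])[0].min()+100
    g=cv2.GaussianBlur(im[...,1].astype(float),(1,5),0)[top+15:300,320:330].mean(1); gr=np.diff(g); fr=int(np.argmax(gr))+top+15
    if finrow is None: finrow=fr
    e=p[:2]-np.array(GRO[:2]);lx=e@[np.cos(a),np.sin(a)];ly=e@[-np.sin(a),np.cos(a)]
    rr=np.arange(top+8,250,4);L=[];Rr=[]
    for y in rr:
        xs=np.nonzero(m[y,200:450])[0]+200;L.append(xs.min());Rr.append(xs.max()+1)
    def res(v,w=.5):
        q=np.radians(v[2]);M=np.array([[np.cos(q),0,-np.sin(q)],[0,1,0],[np.sin(q),0,np.cos(q)]])
        W=lambda P:wproj(c,place(P@M.T+[v[0],ly+v[3],v[1]],*GRO))
        u=np.linspace(-65,35,60);o=[]
        for sgn,E in((-1,L),(1,Rr)):
            uv=W(np.c_[u,np.full(60,40.*sgn),np.full(60,-30.)])
            if abs(uv[30,0]-E[0])>60: uv=W(np.c_[u,np.full(60,-40.*sgn),np.full(60,-30.)])
            k=np.argsort(uv[:,1]);o+=list(np.interp(rr,uv[k,1],uv[k,0])-np.array(E))
        f=W(np.array([[-20,0,18.]]))[0,1]-finrow
        return np.r_[o,f*2,(0 if w==0 else 1.0)*clear(v[0]-shift,v[1],q)*w*3]
    from scipy.optimize import least_squares
    print('top',top,'finrow',fr,'L',L[0],L[-1],'R',Rr[0],Rr[-1],'pads local',round(lx,1),round(p[2]-92,1))
    for w in(0,.5):
        d=least_squares(res,[lx+7,p[2]-92+6,t0,0],args=(w,),x_scale=[3,3,5,1],loss='soft_l1',diff_step=1e-3)
        print('w',w,'hx,hz,th,dy',np.round(d.x,1),'cost',round(d.cost,2),'clear',round(clear(d.x[0]-shift,d.x[1],np.radians(d.x[2])),1))
E
python3 - <<'E'
from h import *
est()
E
```

```text
top 157 finrow 183 L 260 260 R 389 390 pads local 48.1 56.4
w 0 hx,hz,th,dy [39.  54.8 22.  -0. ] cost 3.31 clear -8.9
w 0.5 hx,hz,th,dy [38.8 54.8 21.1 -0. ] cost 14.5 clear -8.0
```

Run:
```python
from h import *
est(24,217.5)
im=imaging.get_image('wrist');print([int(v) for v in im[195:240,318:332,1].mean(1)]);print([int(v) for v in im[195:240,336:339,1].mean(1)])
```

```text
top 157 finrow 217 L 260 260 R 389 390 pads local 48.1 56.4
w 0 hx,hz,th,dy [53.3 60.6 21.8 -0. ] cost 3.17 clear -2.9
w 0.5 hx,hz,th,dy [52.8 59.4 19.  -0. ] cost 5.26 clear -1.0
[177, 184, 189, 188, 187, 188, 191, 191, 189, 185, 174, 159, 151, 144, 136, 128, 122, 118, 117, 116, 120, 129, 146, 168, 184, 191, 193, 194, 194, 195, 194, 194, 195, 195, 195, 195, 195, 195, 195, 194, 195, 194, 195, 196, 197]
[201, 201, 201, 202, 201, 202, 202, 203, 204, 204, 204, 202, 195, 186, 179, 179, 178, 178, 172, 157, 144, 138, 137, 131, 115, 102, 99, 98, 98, 98, 98, 98, 99, 98, 94, 86, 74, 65, 63, 62, 62, 61, 60, 58, 57]
```

Estimate: handle at about (53,60) with pitch about 20°, which is on the planned path with the lip already behind the strip. Continuing.

Request:
drive_tool --rows '[-0.0025, 0, 0.0028, 0, -0.0043, 0, 0.005, 0, -0.0062, 0, 0.0078, 0, -0.008, 0, 0.011, 0, -0.0098, 0, 0.0137, 0, -0.0098, 0, 0.0137, 0]'

```text
t: 22.65
position: [660.4, -171.9, 134.4]
eef_rot: [0.381, 3.11, -0.002]
wrist_force: [3.6, -1.6, 6.1]
opening: 9.5
```

Run:
```python
from h import *
local()
im=imaging.get_image('wrist');print([int(v) for v in im[195:245,318:332,1].mean(1)])
wpitch((150,225));pitch(0,0,-6,40)
```

```text
t 22.65 local TCP x,y 58.1 -0.7 handle z(rel groove) 42.4 F [ 3.6 -1.6  6.1] open 9.5
[149, 115, 87, 77, 75, 74, 72, 69, 68, 68, 67, 67, 67, 67, 67, 67, 68, 67, 68, 67, 68, 67, 66, 68, 79, 102, 128, 149, 164, 175, 183, 186, 186, 187, 186, 187, 186, 186, 186, 186, 186, 186, 186, 185, 186, 185, 185, 185, 185, 184]
mask top row 138 cols 255 393
wpitch [(0.981, -2), (0.98, 0), (0.98, -4), (0.978, 2)]
scene 0.72 [219.4, 340.9, 318.9, 400.0] best [(0.598, 22), (0.597, 24), (0.597, 20), (0.595, 26)]
side 0.92 [444.6, 236.6, 496.4, 292.5] best [(0.455, 30), (0.455, 28), (0.454, 26), (0.453, 24)]
```

Run:
```python
from h import *
est(8,221);est(14,222)
```

```text
top 138 finrow 220 L 256 259 R 393 391 pads local 57.8 42.4
w 0 hx,hz,th,dy [60.3 46.7 10.2 -0. ] cost 3.79 clear -3.1
w 0.5 hx,hz,th,dy [59.8 46.   8.3 -0. ] cost 6.2 clear -1.3
top 138 finrow 220 L 256 259 R 393 391 pads local 57.8 42.4
w 0 hx,hz,th,dy [60.6 46.8  9.8  0. ] cost 2.94 clear -2.5
w 0.5 hx,hz,th,dy [60.1 46.2  8.1  0. ] cost 4.63 clear -0.9
```

Request:
drive_tool --rows '[-0.002, 0, 0.0025, 0, -0.0035, 0, 0.005, 0, -0.005, 0, 0.007, 0, -0.006, 0, 0.0085, 0, -0.006, 0, 0.01, 0, -0.006, 0, 0.01, 0]'

```text
t: 23.8
position: [666.6, -173.5, 124.6]
eef_rot: [0.381, 3.109, -0.003]
wrist_force: [4.8, -1.3, 5.4]
opening: 9.2
```

Run:
```python
from h import *
local();est(2);est(2,shift=0)
```

```text
t 23.8 local TCP x,y 64.5 -0.8 handle z(rel groove) 32.6 F [ 4.8 -1.3  5.4] open 9.2
top 123 finrow 224 L 253 259 R 396 390 pads local 64.5 32.6
w 0 hx,hz,th,dy [64.9 37.3  2.5  0. ] cost 3.81 clear -2.1
w 0.5 hx,hz,th,dy [64.5 37.   1.5  0. ] cost 5.23 clear -1.0
top 123 finrow 224 L 253 259 R 396 390 pads local 64.5 32.5
w 0 hx,hz,th,dy [64.9 37.2  2.5 -0. ] cost 4.04 clear -2.3
w 0.5 hx,hz,th,dy [64.5 36.8  1.3 -0. ] cost 5.62 clear -1.0
```

Nearly level (pitch about 2°, handle at (65,37)). Relaxing outward slightly, pressing down, then releasing.

Request:
drive_tool --rows '[-0.001, 0, 0.001, 0, -0.002, 0, 0.0015, 0, -0.002, 0, 0.0015, 0]'

```text
t: 24.28
position: [667.7, -173.8, 122.7]
eef_rot: [0.381, 3.111, -0.002]
wrist_force: [3.5, -0.9, 4.7]
opening: 9.5
```

Request:
drive_tool --rows '[0, 0, 0, 0, 0, 0, 0, 0, 0, 0, 0, 0, 0, 0, 0, 0, 0, 0, 0, 0]' --jaw -0.1

```text
t: 24.9
position: [664.4, -172.7, 120.7]
eef_rot: [-0.382, -3.118, -0.0]
wrist_force: [0.3, 0.6, 0.6]
opening: 47.4
```

Run:
```python
from h import *
local();est(2)
```

```text
t 24.9 local TCP x,y 62.2 -0.5 handle z(rel groove) 28.7 F [0.3 0.6 0.6] open 47.4
top 130 finrow 244 L 252 276 R 396 373 pads local 62.2 28.7
w 0 hx,hz,th,dy [70.7 26.6 -7.5 -0.6] cost 80.88 clear -5.7
w 0.5 hx,hz,th,dy [71.4 27.7 -5.1 -0.6] cost 84.81 clear -2.0
```

Request:
drive_tool --rows '[0, 0, -0.02, 0, 0, 0, -0.05, 0, 0, 0, -0.1, 0, 0, 0, -0.14, 0, 0, 0, -0.14, 0]'

```text
t: 25.58
position: [666.9, -173.5, 266.0]
eef_rot: [0.381, 3.109, -0.003]
wrist_force: [0.4, 0.5, 0.0]
opening: 46.8
```

```bash
cat > chk.py <<'E'
from h import *
# fit hung pose (x,z,pitch,y) in rail frame from all cams, occluded by rail: wrist body-only mask
s=sensors.get_state();c=cal('wrist');im=imaging.get_image('wrist');a=GRO[3]
hsv=cv2.cvtColor(im,cv2.COLOR_BGR2HSV);m=((hsv[...,0]>78)&(hsv[...,0]<98)&(hsv[...,1]>110)).astype(np.uint8)
m=cv2.morphologyEx(m,cv2.MORPH_CLOSE,np.ones((9,9)))
n,lab,st,_=cv2.connectedComponentsWithStats(m);k=max(range(1,n),key=lambda i:st[i,4]);m=(lab==k);print('comp',st[k])
cap=box(-60,2.5,-122,122,56,64)
def rend(proj,c,v):
    q=np.radians(v[2]);M=np.array([[np.cos(q),0,-np.sin(q)],[0,1,0],[np.sin(q),0,np.cos(q)]]);k=np.zeros((800,1280),np.uint8)
    for b in BIN[:2]:
        cv2.fillConvexPoly(k,cv2.convexHull(((proj(c,place(b@M.T+[v[0],v[3],v[1]],*GRO))+.5)*32).astype(np.int32)),1,shift=4)
    cv2.fillConvexPoly(k,cv2.convexHull(((proj(c,place(cap,*GRO))+.5)*32).astype(np.int32)),0,shift=4)
    return cv2.resize(k.astype(np.float32),(640,400),interpolation=cv2.INTER_AREA)
f=lambda v:1-np.minimum(m,rend(wproj,c,v)).sum()/np.maximum(m,rend(wproj,c,v)).sum()
for v0 in([66.5,36,0,0],[66,36,6,0],[68,30,-8,0]):
    v0=np.array(v0,float);d=minimize(f,v0,method='Nelder-Mead',options=dict(initial_simplex=v0+np.array([[0]*4,[4,0,0,0],[0,5,0,0],[0,0,6,0],[0,0,0,2]])))
    print('wrist hx,hz,pitch,y',np.round(d.x,1),round(d.fun,3))
for n in('side','scene'):
    c=cal(n);imaging.get_image(n);o=nets.outline_of(n,'bin_handle');uv=proj(c,place(np.array([[66,0,0.]]),*GRO))[0]
    r=min(o,key=lambda r:np.hypot((r['extent'][0]+r['extent'][2])/2-uv[0],(r['extent'][1]+r['extent'][3])/2-uv[1]));m2=r['region'].astype(float)
    rail=np.zeros((400,640),np.uint8);cv2.fillConvexPoly(rail,cv2.convexHull(proj(c,place(box(-60,2,-120,120,-100,64),*GRO)).astype(np.int32)),1)
    L=[]
    for t in range(-20,40,2):
      for z in (30,33,36,39,42):
        q=np.radians(t);M=np.array([[np.cos(q),0,-np.sin(q)],[0,1,0],[np.sin(q),0,np.cos(q)]])
        kk=render(c,[b@M.T+[66,0,z] for b in BIN[:2]],GRO)
        if n=='side':kk=kk*(1-rail)
        L.append((round(float(np.minimum(kk,m2).sum()/np.maximum(kk,m2).sum()),3),t,z))
    print(n,round(r['score'],2),r['extent'],sorted(L)[::-1][:4])
local()
E
python3 chk.py
```

```text
comp [  160   278   312   122 12820]
wrist hx,hz,pitch,y [66.5 36.   0.   0. ] 1.0
wrist hx,hz,pitch,y [66. 36.  6.  0.] 1.0
wrist hx,hz,pitch,y [68. 30. -8.  0.] 1.0
side 0.76 [445.6, 243.2, 496.9, 298.3] [(0.9, 2, 30), (0.89, 0, 30), (0.884, 4, 30), (0.867, -2, 30)]
scene 0.67 [222.3, 324.9, 319.4, 398.4] [(0.891, -2, 30), (0.883, -4, 30), (0.881, 0, 33), (0.88, 0, 30)]
t 25.82 local TCP x,y 61.2 -0.4 handle z(rel groove) 167.0 F [-0.9  0.4 -0.4] open 47.1
```

```bash
sed -i "s/k=max(range(1,n),key=lambda i:st\[i,4\])/uvw=wproj(c,place(np.array([[66.,0,10]]),*GRO))[0];k=min([i for i in range(1,n) if st[i,4]>800],key=lambda i:np.hypot(st[i,0]+st[i,2]\/2-uvw[0],st[i,1]+st[i,3]\/2-uvw[1]))/; s/for z in (30,33,36,39,42)/for z,X in [(z,X) for z in(24,27,30,33,36,39) for X in(62,66,70)]/; s/\[66,0,z\]/[X,0,z]/; s/,t,z))/,t,z,X))/" chk.py; python3 chk.py
python3 - <<'E'
from h import *
im=imaging.get_image('wrist');print(im[100:240:10,325].tolist())
E
```

```text
comp [ 284  119   80  100 7380]
wrist hx,hz,pitch,y [71.7 26.7 -2.6 -1.8] 0.08
wrist hx,hz,pitch,y [71.6 26.5 -2.6 -1.8] 0.08
wrist hx,hz,pitch,y [70.8 27.1 -2.  -1.8] 0.08
side 0.88 [446.2, 240.8, 497.1, 299.1] [(0.914, 0, 27, 70), (0.908, -2, 27, 70), (0.907, -2, 30, 70), (0.899, 4, 27, 66)]
scene 0.83 [219.1, 325.4, 318.4, 398.6] [(0.899, 0, 27, 62), (0.895, 2, 30, 62), (0.895, -4, 27, 66), (0.894, -2, 27, 62)]
t 26.07 local TCP x,y 62.0 -0.5 handle z(rel groove) 168.0 F [-0.6  0.8  0.4] open 47.3
[[66, 37, 17], [63, 33, 11], [78, 80, 12], [69, 72, 5], [68, 70, 1], [66, 68, 0], [45, 44, 1], [65, 67, 4], [125, 132, 0], [149, 155, 0], [144, 151, 0], [144, 151, 0], [117, 120, 116], [110, 115, 111]]
```

All three cameras agree that the bin hangs by itself at a pitch of -3° to 0°, about 70 mm out and centred at y of about -2 mm. I'll check stability and the grey bin, then hand in.

Run:
```python
from h import *
for n in('scene','side'):
    c=cal(n);imaging.get_image(n)
    print(n,[(round(r['score'],2),np.round(r['extent']).tolist()) for r in nets.boxes_of(n,'greybin_handle')],[(round(r['score'],2),np.round(r['extent']).tolist()) for r in nets.boxes_of(n,'bin_handle')])
local(); ticket.job_done()
```

```text
scene [(0.57, [305.0, 178.0, 355.0, 250.0])] [(0.55, [358.0, 112.0, 410.0, 167.0])]
side [(0.98, [299.0, 194.0, 349.0, 239.0])] [(0.97, [448.0, 240.0, 495.0, 299.0]), (0.72, [258.0, 146.0, 296.0, 180.0])]
t 26.43 local TCP x,y 62.4 -0.5 handle z(rel groove) 168.9 F [-0.  -0.5 -0.8] open 47.0
the job is handed in; nothing more can be done
```

The turquoise bin is hanging in the rail's groove near the middle, released, and the job was handed in at about 26.4 s. The tool only turns about its own axis, so I gripped the handle fin lightly and pressed the bin's front on the rail's top edge. That tipped it to about 36°. I then carried it over the rail, slipped the lip in and up behind the strip, and rotated it down against the groove floor.

**Setbacks, both corrected:**
- In the first tipping try the front edge slipped off the rail.
- In the first insertion the lip was not deep enough and slid down in front of the floor edge. A second insertion was also a little shallow, so I backed out and went deeper.

**Last checks:**
- **Bin:** the fits from all three cameras put its pitch between -4° and +4°, with the best ones at -3° to 0°. The wrist camera puts it about 2 mm off the rail's middle. The side camera showed it in the same place over the last looks.
- **Robot:** the gripper is clear above the bin with about zero wrist force.
- **Grey bin:** the side camera shows it where it was. The scene camera's box was cut short on one side.

**What disagreed:**
- The camera fits put the handle about 27–30 mm above the groove floor. A bin hanging with a 3° sag would give about 33 mm and a level one 36 mm. I put this down to a bias in the fits, because the earlier fits in contact also read 2–3 mm low.
- The lip behind the strip was not seen directly. I inferred it from the bin staying up on its own.
- In the last scene picture the network missed the hung bin and reported only the orange one; the side camera found the hung bin clearly (score 0.97).

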